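# Free the dicing grid with the hexagon key

### The arm

A 7-joint arm with a two-finger parallel gripper is mounted at the origin on a cart in front of the work surface, level with it; the furniture and walls round the work are solid. World frame = base frame: x ahead of the robot, y to its left, z up, the work surface at z = 0. Lengths are in mm, angles in rad, forces in N, time in s.
With the tool pointing down it reaches from about 400 to 925 mm from the base axis. Payload 5.6 kg.
Tool frame: the origin (TCP) lies on the centre line of the jaws, within the pads' length; the fingertips stand 19 mm ahead of it and the grasp point (between the pads) is the TCP; z points along the fingers, y is the direction in which the jaws open and shut (so a half turn about z gives the same grasp; the last joint's range is limited). The gripper opens to 85 mm and grips with 20 to 120 N. Pads are 22 mm wide; open, the fingers measure 114 mm over their backs; the gripper's body (76 mm by 85 mm) begins 54 mm behind the grasp point. The pads swing forward as they close: fully open they stand 13 mm farther back than shut.
Start: joints at [-1.301, 0.468, -0.012, 1.603, 0.006, 1.071, -0.056], TCP at [200.06, 618.453, 250.29] pointing down, gripper open.
Joint ranges: [-2.53, 2.53], [-0.31, 2.02], [-1.57, 1.55], [0.28, 2.44], [-1.29, 4.43], [0.15, 1.84], [-2.92, 2.92]. Speed limits (rad/s): [2.57, 2.57, 3.14, 3.14, 3.14, 3.14, 3.14].

### API

Orientations are given as a unit quaternion [x, y, z, w].
In Python, from plant import bot, eyes gives the robot as it stands. The module is installed in compiled form; this text tells all that it offers.
- The arm moves only by the shell command python3 -m jog 'ROWS' [OPENING] [FORCE]. ROWS is JSON, one flat list of numbers, 6 for each row, row after row: the shift along the tool's x, y, z in m, then the turn, a rotation vector about the tool's x, y, z in rad. In form: [dx, dy, dz, wx, wy, wz, dx, dy, dz, wx, wy, wz, ...]. A call has 1 to 5 rows; each row shifts and turns the commanded pose from where the row before left it, along the tool's axes as they then stand; what a row does not reach is not made up. A row lasts 1/10 s, in which the tool goes at most 50 mm and 8.59 degrees, less where a joint would pass 70% of its speed; a pose out of reach is approached as far as the arm can. A call is refused whole if a number of a shift passes 0.05 or a number of a turn 0.15, either way. A call with a gripper value outside its range is refused whole. OPENING is the finger opening in m, from 0 to 0.0854, set as the call begins (- or left out, the last holds). The fingers move at their own pace and stop on an object; FORCE is the grip in N (left out, the last holds). Time passes only in rows, so rows that do not move let the fingers close. It gives the time, the measured TCP pose, the force and the opening at its end, in the units of the state.
- bot.get_obs(): the state, without advancing time (a new reading comes with each control period).
- eyes.read_camera(name): name is "side" or "top" or "wrist"; returns a dict with "image" (400x640x3 uint8, blue, green, red), "fx", "fy", "cx", "cy" (pixels), "dist_coeffs" ([k1, k2, p1, p2, k3] as OpenCV has them; the pictures are not rectified), "extrinsics" (4x4, takes a point from world to camera coordinates); the wrist camera has in their place "T_tool_cam" (4x4, takes a point from camera to tool coordinates, whose origin is the TCP and whose axes are the flange's). Camera axes: x right, y down, z forward; pixel columns grow to the right and rows downward; lengths in mm; the calibration is good to about 2 mm. A picture is of the moment at which its call begins: read the wrist's pose just before it. There is no depth.
- bot.close_job(): hands the job in, once; it reports no verdict.
The state is a dict: "clock": time; "q": joint angles; "joint_vel": joint speeds; "effort": joint torques, N m; "ee_pos": TCP position; "eef_rot": TCP orientation; "ft_force": force on the tool from outside, world axes, zero at the start; "moment": the same for the moment, N m; "gripper_width": opening from 0.0 (shut) to 1.0 (fully open).
Only numpy, scipy, OpenCV 4.12 (cv2) and the standard library are available. Lean on these libraries where they do the work, as an engineer would, in place of code of your own. Each camera call takes 0.05 s, during which the arm holds its last target.

### The job

The dicing grid of the vegetable dicer has to go to the wash. Take the T-handled hexagon key from its cup, fit it down the round collar into the hidden hexagon socket by turning it gently until it drops fully in, and turn it counter-clockwise until the red clamp finger is well clear of the grid, about 70 degrees. Then stand the key back in its cup, lift the grid out by its blue tab and lay it flat on the green tray, leaving the tape roll and the scraper beside the cup where they are.

Things in the scene. Friction and masses are not known exactly. Their poses are not given: they have to be found in the camera images.
- dicer: White vegetable dicer, fixed for the episode. Housing 200 x 230 mm, flat deck 50 mm above the worktop; at its far side a motor hump 42 mm deep reaches 100 mm high (x +68 to +110 mm). Origin on the worktop, x points away from the operator across the hump, z up. The aluminium collar's axis is vertical at (0, -55) mm; the grid sits in a shallow pocket centred at (0, +45) mm, its pocket lips 6 mm high, about 2.5 mm clear all round.
- collar_mouth (a point): Centre of the top of the fixed aluminium collar, 103 mm above the worktop. The collar is a funnel about 35 mm wide at the top narrowing in 8 mm to a round bore 26.6 mm wide that runs down to 25 mm below the mouth; outside diameter about 55 mm. The bore guides the key's hexagon (25.4 mm over its corners) to the socket.
- socket_floor (a point): Centre of the floor of the hexagon socket, 56 mm above the worktop, on the collar's axis, 47 mm below the collar mouth. The socket is 23.4 mm across flats and 16 mm deep: a key that is not lined up stands on the socket's rim, tip 16 mm above this point; lined up within about 5 degrees it drops in (clearance 0.7 mm a side). The socket turns with the clamp, but at what angle its flats stand is unknown and differs from start to start; it repeats every 60 degrees.
- clamp (a joint): Angle (rad) of the red clamp finger about the collar's axis; 0 = the finger points along the dicer's +y, over the grid's edge; grows counter-clockwise seen from above, stop at 1.5. Starts between 0 and 0.15. Stays where it is left, turning needs about 0.2 N m. Below about 0.8 the finger holds the grid down (its underside lies 2 mm above the grid's frame); at 1.0 and more it is well clear.
- finger_tip (a point): Top of the tip of the red clamp finger, 62 mm from the collar's axis; the finger is 13 mm wide, 8 mm thick, and its top is 72 mm above the worktop.
- hex_key: T-handled hexagon key, loose, 0.16 kg, standing upright in its cup at the start. 101 mm tall in all; origin at the centre of its tip (lower end), z up along the shaft. Hexagon 22 mm across flats, 22 mm long, two of its flats normal to the key's x axis (so the hexagon's angle repeats every 60 degrees); round shaft 15 mm thick; on top an orange cross bar 74 mm long (along key x), 18 mm wide (y), 26 mm tall.
- key_bar (a point): Centre of the key's orange cross bar, 88 mm above the tip: the place to grip, across the 18 mm width; about 50 N of grip holds it well, a much harder one can tilt it between the pads.
- key_cup: Grey round cup for the key, fixed for the episode; bore 42 mm wide, rim 50 mm above the worktop, outside 52 mm, foot disc 80 mm. Origin on the worktop on its axis. It stands either left or right of the dicer, the tray on the other side.
- cup_floor (a point): Centre of the cup's inner floor, 6 mm above the worktop: where the key's tip stands.
- insert: Dicing grid, loose, 0.28 kg: steel frame 110 mm (x) x 90 mm (y) x 12 mm with blades; origin at the centre of its underside, on the dicer's deck at the start, axes as the dicer's. Blue lifting tab on its middle, 14 mm thick (x), 56 mm long (y), from the frame to 48 mm above the underside.
- tab (a point): Point in the middle of the blue tab, 35 mm above the grid's underside: the place to grip, across the 14 mm thickness.
- green_tray: Loose green melamine tray 332 mm (x) x 269 mm (y), rim 21 mm high, flat inside about 300 x 236 mm; origin at the centre of its underside, its floor 3 mm thick.
- tape_roll: Bystander: roll of tan tape, 106 mm wide, 25 mm high, lying beyond the cup.
- scraper: Bystander: flat dough scraper with blue edge, 90 x 123 x 8 mm, lying nearer to the robot than the cup.
Mind the look-alikes: they are no part of the job. Leave any purple look-alike of the key_cup alone.

How it is judged (in metres and radians):
On the way, in this order (a step that is already met when the one before it is completed fails the run):
1. the key has dropped fully into the socket before the clamp is turned (z of hex_key in the frame of socket_floor below 0.006 m and horizontal distance between hex_key and socket_floor below 0.004 m and angle between hex_key's own z axis and vertical below 0.12 rad and value of joint clamp below 0.5 rad), for 0.1 s.
2. the key, still in the socket, has turned the clamp finger clear (clamp above 1.0 rad) (z of hex_key in the frame of socket_floor below 0.01 m and horizontal distance between hex_key and socket_floor below 0.005 m and value of joint clamp above 1 rad), for 0.1 s.
3. the key stands in its cup again, let go (horizontal distance between hex_key and cup_floor below 0.015 m and z of hex_key in the frame of cup_floor below 0.008 m and angle between hex_key's own z axis and vertical below 0.25 rad and contact force between the fingers and hex_key below 0.1 N), for 0.2 s.
At the end, for the whole second after the job is handed in: The grid lies flat (within 0.08 rad) and at rest on the floor of the green tray, blades down and tab up, let go; the key stands in its cup, its tip on the cup's floor (within 8 mm) and leaning no more than 0.25 rad; the clamp finger is still turned clear (above 0.95 rad) (z of insert in the frame of green_tray between -0.002 and 0.009 m and x of insert in the frame of green_tray between -0.12 and 0.12 m and y of insert in the frame of green_tray between -0.1 and 0.1 m and angle between insert's own z axis and vertical below 0.08 rad and linear speed of insert below 0.02 m/s and horizontal distance between hex_key and cup_floor below 0.015 m and z of hex_key in the frame of cup_floor below 0.008 m and angle between hex_key's own z axis and vertical below 0.25 rad and value of joint clamp above 0.95 rad); the robot touches nothing.
It fails at once if the tape roll or the scraper beside the cup is pushed more than 40 mm from its place (distance of any of tape_roll, scraper from where it was at the start of the episode above 0.04 m).
It also fails if it takes over 72 s, if anything falls off the work surface, if the arm or the gripper's body presses on something with over 40 N, if the wrist force passes 120 N, or if a joint passes its speed limit or range.

## Working session

There is one attempt and no reset: what is moved stays moved. The work goes in short steps, Python scripts to look and compute and a shell command to move; the robot and the scene stay as the last step left them, time stands still between calls to the robot, and variables do not carry over. Pictures are saved under pics/ and viewed, and the job is handed in when it is done.

```bash
mkdir -p pics; ls
python3 - <<'E'
from plant import bot, eyes
import cv2
o=bot.get_obs(); print(o)
for n in ["side","top","wrist"]:
    c=eyes.read_camera(n); cv2.imwrite(f"pics/{n}0.png",c["image"])
    print(n,{k:v for k,v in c.items() if k!="image"})
print(bot.get_obs()["clock"])
E
```

```text
pics
{'clock': 0.0, 'q': array([-1.30100137,  0.46836902, -0.01161456,  1.60366539,  0.00603093,
        1.07138396, -0.05630251]), 'joint_vel': array([ 0.0005682 , -0.00034545,  0.00020714,  0.0012041 ,  0.00082154,
       -0.00131273,  0.00018319]), 'effort': array([-2.28435749e-05, -5.32399678e+01,  2.15329713e-02, -2.51298577e+01,
        1.14886416e-02,  7.71389517e-03, -1.96847893e-06]), 'ee_pos': array([199.91579593, 617.92519867, 249.32631373]), 'eef_rot': array([ 1.55780831e-01,  9.87791238e-01, -8.93323090e-04, -6.65874542e-05]), 'ft_force': array([-0.69538449,  0.2327485 ,  0.68359726]), 'moment': array([-0.01663585,  0.04371217,  0.05905239]), 'gripper_width': 1.0005057258795598}
side {'fx': 490.4081826232622, 'fy': 490.4081826232622, 'cx': 329.33658489994883, 'cy': 201.35145899624754, 'dist_coeffs': array([-0.0911092,  0.       ,  0.       ,  0.       ,  0.       ]), 'extrinsics': array([[-9.81184696e-01, -1.92170811e-01,  1.86271922e-02,
         4.86076659e+02],
       [-8.85505266e-02,  3.62179813e-01, -9.27892552e-01,
         1.51733962e+02],
       [ 1.71567471e-01
[... 559 characters left out ...]
19826e-02, -9.81025931e-01,
         1.43318566e+03],
       [ 0.00000000e+00,  0.00000000e+00,  0.00000000e+00,
         1.00000000e+00]])}
wrist {'fx': 330.85062062536537, 'fy': 330.85062062536537, 'cx': 317.32605988780085, 'cy': 199.2746262096332, 'dist_coeffs': array([-0.05759106,  0.        ,  0.        ,  0.        ,  0.        ]), 'T_tool_cam': array([[-7.66029535e-04, -9.56765020e-01, -2.90860980e-01,
         7.50707779e+01],
       [ 9.99999649e-01, -8.31956827e-04,  1.02997399e-04,
         2.93652639e-01],
       [-3.40528086e-04, -2.90860799e-01,  9.56765321e-01,
        -1.23590295e+02],
       [ 0.00000000e+00,  0.00000000e+00,  0.00000000e+00,
         1.00000000e+00]])}
0.15
```

View pics/top0.png

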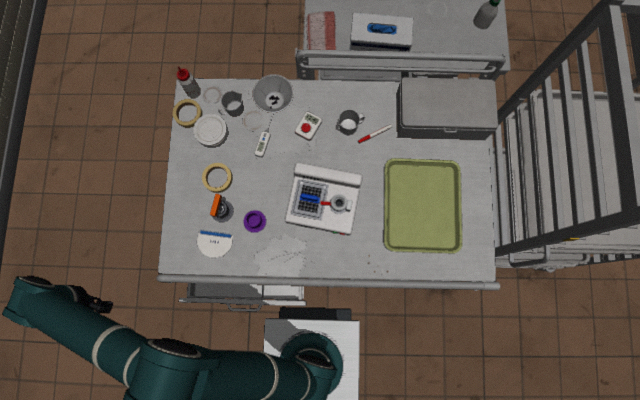

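View pics/side0.png

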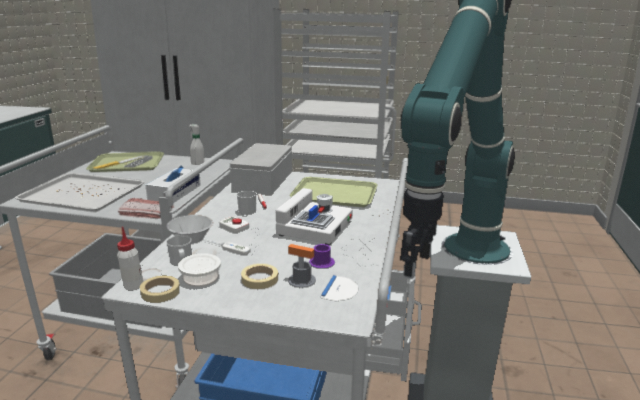

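View pics/wrist0.png

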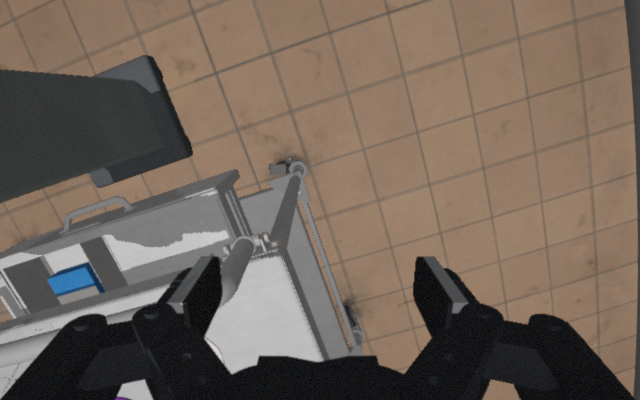

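The top view shows the key's orange bar at about (216,205) in the grey cup at (225,211). The purple decoy is at (255,221), the dicer at about (323,200) and the tray at (422,205). I'll zoom in next.

```bash
cat > h.py <<'E'
import numpy as np, cv2
from scipy.spatial.transform import Rotation as R
from plant import bot, eyes
def K(c): return np.array([[c['fx'],0,c['cx']],[0,c['fy'],c['cy']],[0,0,1]])
def pose():
    o=bot.get_obs(); T=np.eye(4); T[:3,:3]=R.from_quat(o['eef_rot']).as_matrix(); T[:3,3]=o['ee_pos']; return T,o
def cam(n,save=None):
    T,o=pose(); c=eyes.read_camera(n)
    c['Twc']=T@c['T_tool_cam'] if n=='wrist' else np.linalg.inv(c['extrinsics'])
    if save: cv2.imwrite(f'pics/{save}.png',c['image'])
    return c
def rays(c,px):
    u=cv2.undistortPoints(np.array(px,float).reshape(-1,1,2),K(c),c['dist_coeffs']).reshape(-1,2)
    d=np.c_[u,np.ones(len(u))]@c['Twc'][:3,:3].T
    return c['Twc'][:3,3],d
def onz(c,px,z):
    o,d=rays(c,px); return o+d*((z-o[2])/d[:,2])[:,None]
def proj(c,P):
    W=np.linalg.inv(c['Twc']); r,_=cv2.Rodrigues(W[:3,:3])
    return cv2.projectPoints(np.array(P,float).reshape(-1,3),r,W[:3,3],K(c),c['dist_coeffs'])[0].reshape(-1,2)
def tri(c1,p1,c2,p2):
    o1,d1=rays(c1,[p1]);o2,d2=rays(c2,[p2]);d1=d1[0]/np.linalg.norm(d1);d2=d2[0]/np.linalg.norm(d2)
    s=np.linalg.lstsq(np.c_[d1,-d2],o2-o1,rcond=None)[0]
    a,b=o1+s[0]*d1,o2+s[1]*d2; return (a+b)/2,np.linalg.norm(a-b)
def comps(c,lo,hi,roi=None,amin=8):
    h=cv2.cvtColor(c['image'],cv2.COLOR_BGR2HSV); m=cv2.inRange(h,np.array(lo),np.array(hi))
    if roi: k=np.zeros_like(m); k[roi[1]:roi[3],roi[0]:roi[2]]=1; m*=k
    n,l,s,ce=cv2.connectedComponentsWithStats(m)
    return m,[(s[i].tolist(),ce[i].round(2).tolist()) for i in range(1,n) if s[i,4]>=amin]
def crop(c,roi,f,name):
    x0,y0,x1,y1=roi; cv2.imwrite(f'pics/{name}.png',cv2.resize(c['image'][y0:y1,x0:x1],None,fx=f,fy=f,interpolation=cv2.INTER_CUBIC))
def totool(T,w): return (T[:3,:3].T@(np.array(w)-T[:3,3])).round(1)
E
python3 - <<'E'
from h import *
t=cam('top'); s=cam('side')
crop(t,(180,150,380,260),4,'t1'); crop(s,(230,170,370,310),4,'s1')
for n,lo,hi in [('orange',(3,150,120),(18,255,255)),('purple',(125,80,40),(160,255,255)),('red',(0,150,80),(3,255,255)),('blue',(100,130,60),(125,255,255)),('green',(28,40,60),(50,255,255))]:
    for nm,c in (('top',t),('side',s)):
        print(n,nm,comps(c,lo,hi,amin=10)[1][:8])
E
```

```text
orange top [([210, 194, 10, 22, 111], [214.56, 204.48])]
orange side [([289, 245, 24, 8, 84], [300.73, 248.12])]
purple top [([244, 211, 22, 21, 372], [254.5, 221.06])]
purple side [([310, 244, 25, 24, 428], [321.64, 256.57])]
red top [([181, 69, 8, 4, 12], [184.83, 69.92]), ([177, 71, 11, 8, 27], [181.3, 75.44]), ([302, 124, 8, 8, 28], [305.96, 127.25]), ([359, 135, 11, 7, 28], [364.29, 138.39]), ([321, 202, 10, 3, 28], [325.32, 203.0])]
red side [([319, 207, 5, 5, 18], [321.0, 208.89]), ([120, 240, 9, 5, 12], [124.0, 241.75])]
blue top [([368, 24, 28, 10, 170], [382.2, 28.02]), ([300, 193, 20, 10, 128], [309.35, 197.6]), ([201, 231, 30, 6, 69], [215.2, 233.71])]
blue side [([176, 168, 6, 5, 11], [178.64, 170.18]), ([308, 206, 11, 15, 100], [312.81, 213.29]), ([323, 276, 12, 19, 41], [328.41, 285.37]), ([195, 354, 130, 46, 4460], [256.54, 380.5])]
green top [([384, 158, 78, 96, 7120], [422.32, 205.63])]
green side [([87, 152, 77, 20, 843], [125.34, 161.0]), ([290, 177, 87, 30, 1547], [339.69, 190.08])]
```

View pics/t1.png

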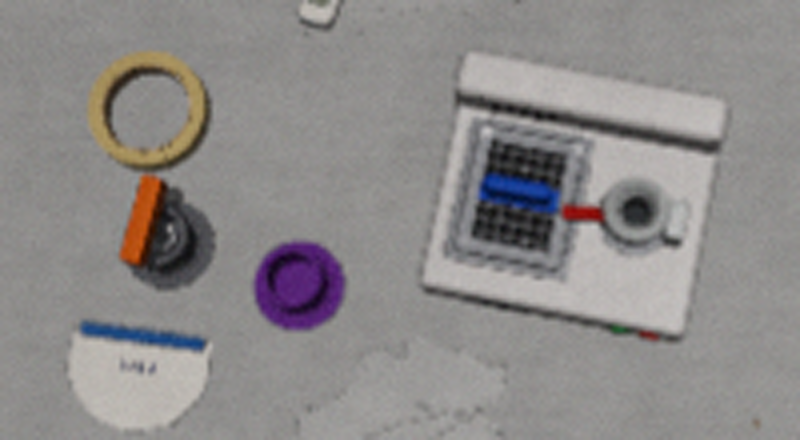

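View pics/s1.png

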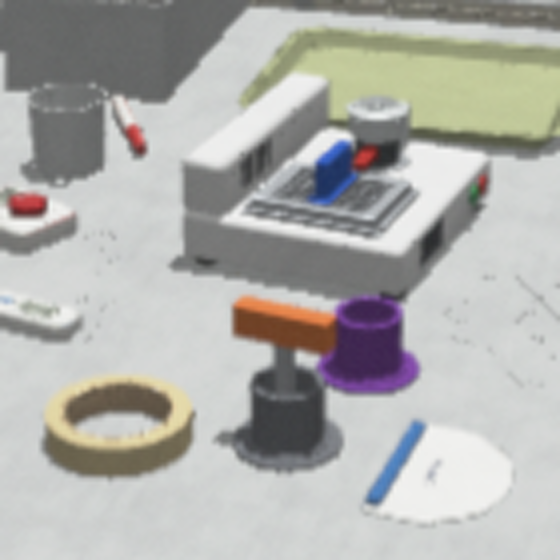

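Run:
```python
from h import *
t=cam('top'); s=cam('side')
print('camtop',t['Twc'][:3,3],'side',s['Twc'][:3,3])
print('bar tri',tri(t,(214.6,204.5),s,(300.7,248.5)))
m,_=comps(t,(3,150,120),(18,255,255)); ys,xs=np.nonzero(m)
r=cv2.minAreaRect(np.c_[xs,ys].astype(np.float32)); print(r); b=cv2.boxPoints(r); print(onz(t,b,107).round(1), onz(t,[r[0]],107))
print('cup rim', onz(t,[(180+168/4,150+234/4)],50),'foot',onz(t,[(180+170/4,150+245/4)],3))
print('collar top',onz(t,[(180+637/4,150+210/4)],103))
print('collar top side/top',tri(t,(180+637/4,150+210/4),s,(230+379/4,170+106/4)))
print('blue tab top',onz(t,[(309.35,197.6)],92), tri(t,(309.35,197.6),s,(312.8,213.3)))
# dicer corners deck z=50 (crop coordinates)
P=[(424,287),(682,334)]; print('deck front corners',onz(t,[(180+a/4,150+b/4) for a,b in P],50))
P=[(468,55),(727,98),(720,140),(458,95)]; print('hump top corners',onz(t,[(180+a/4,150+b/4) for a,b in P],100))
print('tray',onz(t,[(422.3,205.6)],15), onz(t,[(384,160),(462,160),(461,252),(384,248)],21))
print('purple',onz(t,[(254.5,219)],50),'tape',onz(t,[(180+150/4,150+108/4)],25),'scraper',onz(t,[(180+140/4,150+380/4)],8))
```

```text
camtop [ 232.3079685   -31.95211989 1506.28443401] side [ 214.31687592 1505.98722622  730.89740927]
bar tri (array([515.00844268, 331.0830609 , 103.29934061]), np.float64(3.335407122446479))
((214.60377502441406, 204.3867950439453), (4.944979667663574, 21.840328216552734), 15.945395469665527)
[[483.1 345.9 107. ]
 [554.  331.1 107. ]
 [549.8 314.9 107. ]
 [479.  329.9 107. ]] [[516.32565959 330.44450562 107.        ]]
cup rim [[514.15220035 318.729601    50.        ]] foot [[513.44132519 327.60813235   3.        ]]
collar top [[532.71190547 -78.66522394 103.        ]]
collar top side/top (array([531.19963383, -78.93262264, 100.99969121]), np.float64(3.8190225825922908))
blue tab top [[549.41626447  20.22729562  92.        ]] (array([551.3607728 ,  20.61025479,  75.8850884 ]), np.float64(3.280703627570067))
deck front corners [[ 473.53519749   98.23457711   50.        ]
 [ 438.58676967 -119.83536058   50.        ]]
hump top corners [[ 662.83303398   64.66358875  100.        ]
 [ 630.35144148 -152.18917854  100.        ]
 [ 594.17680026 -146.56506829  100.        ]
 [ 627.94730503   71.79119692  100.        ]]
tray [[ 547.14818133 -371.26392887   15.        ]] [[ 707.79863043 -237.55445674   21.        ]
 [ 714.86675465 -515.81910243   21.        ]
 [ 387.29400698 -499.49166089   21.        ]
 [ 395.48851236 -236.15413153   21.        ]]
purple [[480.46225796 205.44360411  50.        ]] tape [[631.61408425 348.50887458  25.        ]] scraper [[393.27992699 344.67931938   8.        ]]
```

```bash
cat >> h.py <<'E'
def plan(x,y,z,yawY=None):
    """tool-y yaw (deg, world). prints levelling rotation vec and shift expressed after it"""
    T,o=pose(); Rm=T[:3,:3]
    if yawY is None: yawY=np.degrees(np.arctan2(Rm[1,1],Rm[0,1]))
    a=np.radians(yawY); ty=np.array([np.cos(a),np.sin(a),0]); tz=np.array([0,0,-1.]); G=np.c_[np.cross(ty,tz),ty,tz]
    w=R.from_matrix(Rm.T@G).as_rotvec()
    print('pos',o['ee_pos'].round(1),'yawY',np.degrees(np.arctan2(Rm[1,1],Rm[0,1])).round(2),'rot(rad)',w.round(4),'shift after rot(mm)',(G.T@(np.array([x,y,z])-T[:3,3])).round(1),'F',o['ft_force'].round(1),'M',o['moment'].round(2),'w',round(float(o['gripper_width']),3),'t',round(o['clock'],2),'q7',o['q'][6].round(2))
E
python3 -c "
from h import *
plan(515.5,330,220,78.2)"
```

```text
pos [200.  618.4 250.1] yawY 72.07 rot(rad) [-0.0003  0.     -0.1069] shift after rot(mm) [-367.8 -217.8   30.1] F [-0.   0.3 -1. ] M [-0.    0.01 -0.02] w 1.003 t 0.35 q7 -0.06
```

```bash
python3 -m jog '[0,0,0,0,0,-0.107, -0.037,-0.022,0.003,0,0,0, -0.037,-0.022,0.003,0,0,0, -0.037,-0.022,0.003,0,0,0, -0.037,-0.022,0.003,0,0,0]' && python3 -m jog '[-0.037,-0.022,0.003,0,0,0, -0.037,-0.022,0.003,0,0,0, -0.037,-0.022,0.003,0,0,0, -0.037,-0.022,0.003,0,0,0, -0.037,-0.022,0.003,0,0,0]'
python3 - <<'E'
from h import *
plan(515.5,330,220,78.2)
c=cam('wrist','w1')
E
```

```text
clock: 0.85
ee_pos: [328.0, 500.8, 238.3]
eef_rot: [0.103, 0.995, 0.0, 0.0]
ft_force: [1.0, -0.4, 0.1]
gripper_width: 0.999
clock: 1.35
ee_pos: [486.7, 355.3, 223.4]
eef_rot: [0.103, 0.995, 0.0, 0.0]
ft_force: [-0.4, -0.2, -0.8]
gripper_width: 0.997
pos [486.7 355.3 223.4] yawY 78.21 rot(rad) [0.0004 0.0002 0.0002] shift after rot(mm) [-33.4 -18.9   3.4] F [-0.4 -0.2 -0.8] M [ 0.03  0.01 -0.04] w 0.997 t 1.35 q7 0.71
```

View pics/w1.png

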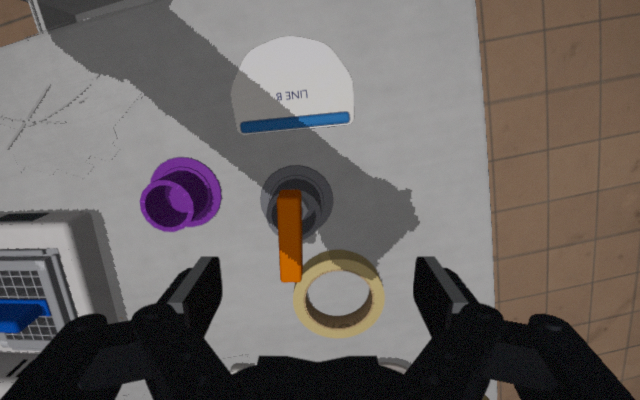

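```bash
python3 -m jog '[0,0,0,0,0,0]'
python3 - <<'E'
from h import *
c=cam('wrist','w2'); plan(515.5,330,220,78.2)
m,k=comps(c,(3,150,100),(18,255,255),amin=50); print(k)
ys,xs=np.nonzero(m); r=cv2.minAreaRect(np.c_[xs,ys].astype(np.float32)); b=cv2.boxPoints(r); print(r); print(onz(c,b,107).round(1),onz(c,[r[0]],107))
crop(c,(220,130,420,350),3,'w2c')
E
```

```text
clock: 1.5
ee_pos: [488.3, 353.1, 223.1]
eef_rot: [0.106, 0.994, -0.001, 0.001]
ft_force: [-0.9, 0.2, 0.2]
gripper_width: 0.999
pos [486.3 355.5 223.2] yawY 78.04 rot(rad) [-0.0001 -0.0001 -0.0028] shift after rot(mm) [-33.8 -19.    3.2] F [-0.7  0.6 -0.1] M [ 0.03  0.07 -0.02] w 1.001 t 1.55 q7 0.71
[([280, 196, 25, 85, 1782], [291.77, 237.33])]
((291.87176513671875, 237.9219970703125), (84.67652893066406, 21.564620971679688), 87.61405944824219)
[[477.8 326.3 107. ]
 [480.6 342.4 107. ]
 [551.7 328.8 107. ]
 [548.8 311.3 107. ]] [[513.17076041 327.53678461 107.        ]]
```

View pics/w2c.png

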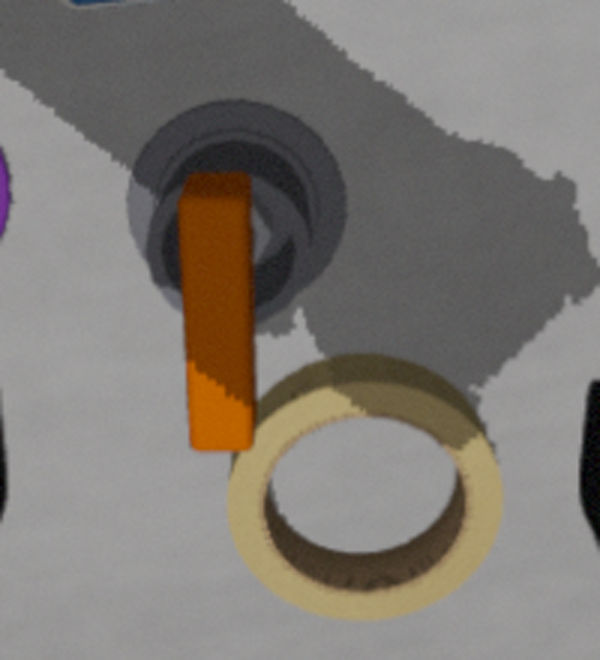

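Run:
```python
from h import *
c=cam('wrist'); 
print('foot',onz(c,[(299,199.3)],3),'rim',onz(c,[(296.3,205.7)],50), 'foot edges',onz(c,[(220+127/3,130+200/3),(220+347/3,130+200/3)],5), 'rim edges',onz(c,[(220+148/3,130+230/3),(220+311/3,130+230/3)],50))
plan(514.5,329,170,78.2)
```

```text
foot [[511.15345693 330.32348854   3.        ]] rim [[503.36100404 332.04193366  50.        ]] foot edges [[499.45283276 292.50750499   5.        ]
 [515.91033429 369.86549899   5.        ]] rim edges [[498.99647678 306.87429995  50.        ]
 [509.67030025 357.09953897  50.        ]]
pos [485.2 356.9 223.2] yawY 78.2 rot(rad) [ 0.0004 -0.0006  0.    ] shift after rot(mm) [-34.4 -21.4  53.2] F [-0.   0.3  0.1] M [0.03 0.02 0.04] w 1.003 t 1.6 q7 0.71
```

```bash
python3 -m jog '[-0.017,-0.01,0.02,0,0,0,-0.017,-0.011,0.02,0,0,0,0,0,0.013,0,0,0,0,0,0,0,0,0]'
python3 - <<'E'
from h import *
c=cam('wrist','w3'); plan(514.5,329,94,78.2)
m,k=comps(c,(3,150,70),(18,255,255),amin=50); print(k)
ys,xs=np.nonzero(m); r=cv2.minAreaRect(np.c_[xs,ys].astype(np.float32)); b=cv2.boxPoints(r); print(r); print(onz(c,b,107).round(1),onz(c,[r[0]],107))
E
```

```text
clock: 2.0
ee_pos: [512.3, 329.8, 168.3]
eef_rot: [0.102, 0.995, -0.001, -0.002]
ft_force: [-1.6, 1.1, 0.0]
gripper_width: 1.002
pos [512.7 330.7 169.6] yawY 78.35 rot(rad) [-0.0005 -0.0021  0.0026] shift after rot(mm) [-2.1 -1.3 75.6] F [ 0.   0.7 -0. ] M [ 0.02 -0.02 -0.  ] w 0.998 t 2.05 q7 0.78
[([298, 167, 31, 120, 3434], [313.44, 225.23])]
((313.0, 226.5), (119.0, 30.0), 90.0)
[[472.8 327.1 107. ]
 [476.3 343.7 107. ]
 [551.6 328.8 107. ]
 [547.7 310.1 107. ]] [[509.91581918 327.90701824 107.        ]]
```

View pics/w3.png

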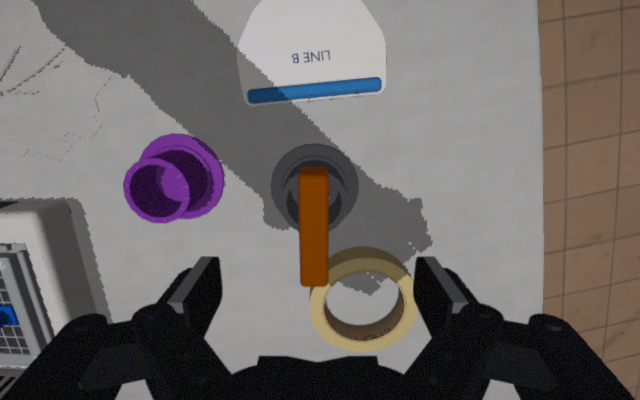

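```bash
python3 -m jog '[-0.001,-0.003,0.025,0,0,0,0,0,0.025,0,0,0,0,0,0.025,0,0,0,0,0,0,0,0,0]' && python3 -c "
from h import *
plan(513.5,327.5,94,78.2); cam('wrist','w4')"
```

```text
clock: 2.45
ee_pos: [512.2, 326.7, 93.3]
eef_rot: [0.101, 0.995, -0.001, -0.002]
ft_force: [0.3, -0.0, 1.0]
gripper_width: 1.002
pos [512.2 326.7  93.3] yawY 78.35 rot(rad) [-0.0028 -0.004   0.0027] shift after rot(mm) [-1.1  1.  -0.7] F [ 0.3 -0.   1. ] M [-0.02  0.01  0.01] w 1.002 t 2.45 q7 0.8
```

View pics/w4.png

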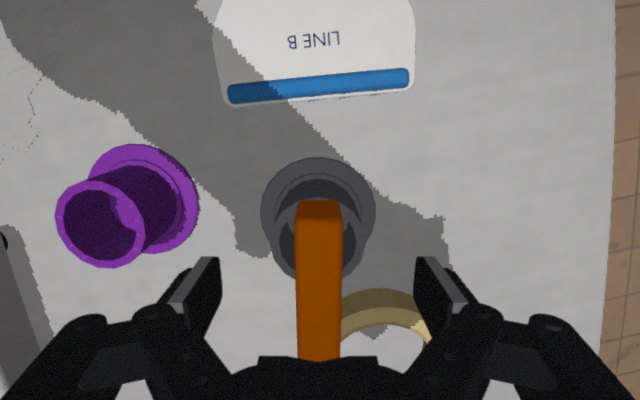

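Bar is centred between the jaws (column ~319). Gripping with 50 N.

```bash
python3 -m jog '[0,0,0,0,0,0,0,0,0,0,0,0,0,0,0,0,0,0,0,0,0,0,0,0,0,0,0,0,0,0]' 0.01 50 && python3 -m jog '[0,0,0,0,0,0]' && python3 -c "
from h import *
plan(513.5,327.5,94,78.2); cam('wrist','w5')"
```

```text
clock: 3.0
ee_pos: [515.3, 326.3, 96.1]
eef_rot: [0.103, 0.995, 0.001, 0.001]
ft_force: [0.5, -0.6, 1.3]
gripper_width: 0.206
clock: 3.1
ee_pos: [515.4, 326.3, 96.0]
eef_rot: [0.103, 0.995, 0.001, 0.0]
ft_force: [-1.5, 0.9, 4.2]
gripper_width: 0.202
pos [515.4 326.3  96. ] yawY 78.2 rot(rad) [0.0011 0.0009 0.0001] shift after rot(mm) [2.1 0.8 2. ] F [-1.5  0.9  4.2] M [-0.04  0.07 -0.01] w 0.202 t 3.1 q7 0.8
```

View pics/w5.png

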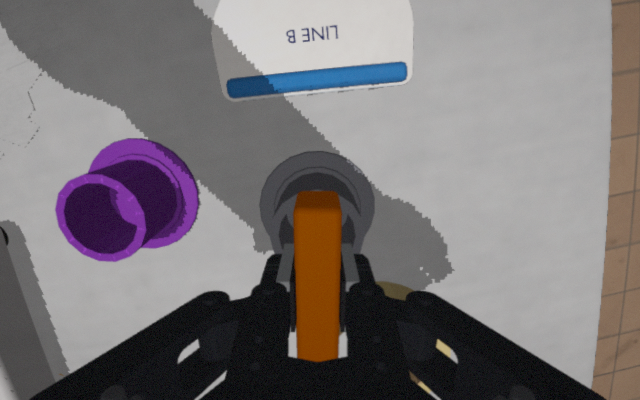

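Run:
```python
from h import *
c=cam('wrist'); crop(c,(270,170,370,380),3,'w5c')
T,_=pose()
for xe in (33,35,37,39):
  for zt in (-11,-13,15): 
    P=np.array([[xe,-9,zt,1],[xe,9,zt,1]]); print(xe,zt,proj(c,(P@T.T)[:,:3]).round(1).tolist())
```

```text
33 -11 [[291.5, 220.0], [341.1, 219.9]]
33 -13 [[291.1, 221.9], [341.5, 221.9]]
33 15 [[295.9, 199.1], [337.0, 199.1]]
35 -11 [[291.4, 214.8], [341.2, 214.7]]
35 -13 [[290.9, 216.7], [341.6, 216.6]]
35 15 [[295.8, 194.8], [337.1, 194.7]]
37 -11 [[291.2, 209.5], [341.3, 209.5]]
37 -13 [[290.8, 211.3], [341.7, 211.3]]
37 15 [[295.7, 190.3], [337.2, 190.3]]
39 -11 [[291.1, 204.2], [341.5, 204.2]]
39 -13 [[290.7, 206.0], [341.9, 205.9]]
39 15 [[295.6, 185.9], [337.2, 185.8]]
```

View pics/w5c.png

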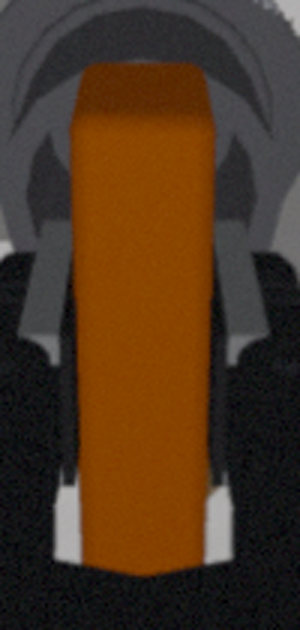

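```bash
python3 -m jog '[0,0,-0.02,0,0,0,0,0,-0.025,0,0,0,0,0,-0.025,0,0,0,0,0,-0.025,0,0,0,0,0,-0.03,0,0,0]' && python3 -m jog '[0,0,0,0,0,0]' && python3 -c "
from h import *
plan(532,-78.8,220,78.2); c=cam('wrist','w6'); t=cam('top');s=cam('side'); crop(t,(180,150,380,260),4,'t2'); crop(s,(230,170,370,310),4,'s2')"
```

```text
clock: 3.7
ee_pos: [513.9, 325.2, 219.8]
eef_rot: [0.103, 0.995, -0.001, -0.001]
ft_force: [0.7, -0.6, -1.7]
gripper_width: 0.201
clock: 3.8
ee_pos: [516.7, 326.9, 224.1]
eef_rot: [0.103, 0.995, 0.002, 0.003]
ft_force: [0.0, 1.1, -0.9]
gripper_width: 0.203
pos [516.7 326.9 224.1] yawY 78.19 rot(rad) [ 0.0049  0.0046 -0.0001] shift after rot(mm) [ -98.  -394.     4.1] F [ 0.   1.1 -0.9] M [ 0.04 -0.09 -0.01] w 0.203 t 3.8 q7 0.78
```

View pics/w6.png

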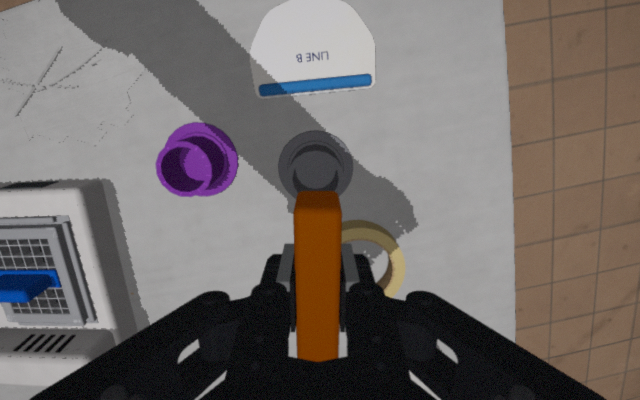

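View pics/s2.png

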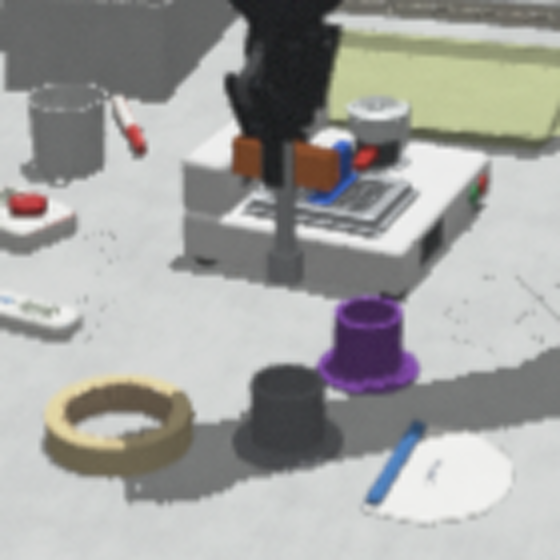

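Run:
```python
from h import *
c=cam('wrist'); crop(c,(260,110,380,220),5,'w6c')
s=cam('side'); 
P=[];
for i in range(4):
    eyes.read_camera('top'); P.append(np.r_[pose()[1]['ee_pos'],pose()[1]['q'][6]])
print(np.array(P).round(1))
```

```text
[[514.1 325.4 218.5   0.8]
 [514.2 325.5 218.8   0.8]
 [514.5 325.6 219.    0.8]
 [514.6 325.7 219.3   0.8]]
```

View pics/w6c.png

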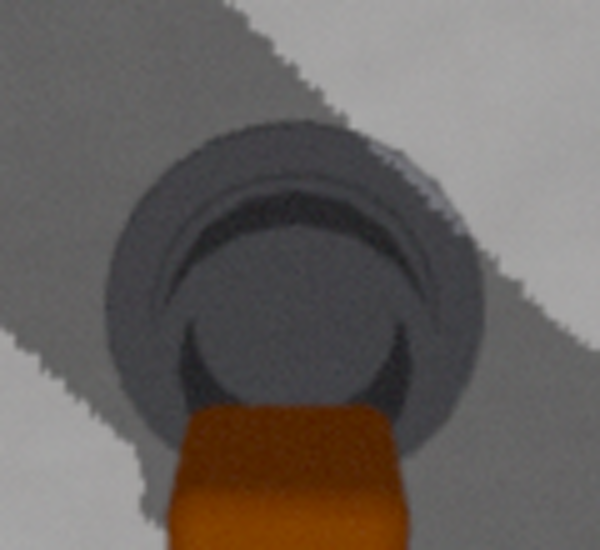

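Run:
```python
from h import *
for i in range(2):
    c=cam('wrist'); print('foot',onz(c,[(319.2,170.2)],4),'floor',onz(c,[(319.3,174)],6),'edges',onz(c,[(319.2,134),(281.4,170),(357,170)],4).round(1).tolist())
s=cam('side'); # side crop: rim ellipse centre, foot
print('side rim',onz(s,[(230+289/4,170+386/4)],50),'foot',onz(s,[(230+288/4,170+439/4)],4))
plan(532,-78.8,220,78.2)
```

```text
foot [[511.18257683 328.55504022   4.        ]] floor [[514.73499772 327.91330367   6.        ]] edges [[474.6, 336.2, 4.0], [502.9, 290.0, 4.0], [519.0, 367.2, 4.0]]
foot [[511.39268157 328.68998034   4.        ]] floor [[514.94759463 328.0472215    6.        ]] edges [[474.8, 336.3, 4.0], [503.1, 290.1, 4.0], [519.3, 367.4, 4.0]]
side rim [[507.65811666 336.82581304  50.        ]] foot [[509.74196744 332.0216605    4.        ]]
pos [514.8 325.8 219.9] yawY 78.2 rot(rad) [-0.0004 -0.0003  0.    ] shift after rot(mm) [-9.960e+01 -3.926e+02 -1.000e-01] F [-0.2  0.1 -1.9] M [ 0.   -0.02  0.01] w 0.203 t 4.4 q7 0.78
```

```bash
python3 -m jog '[-0.01,-0.04,0,0,0,0,-0.01,-0.04,0,0,0,0,-0.01,-0.04,0,0,0,0,-0.01,-0.04,0,0,0,0,-0.01,-0.04,0,0,0,0]' && python3 -m jog '[-0.01,-0.04,0,0,0,0,-0.01,-0.04,0,0,0,0,-0.01,-0.04,0,0,0,0,-0.01,-0.03,0,0,0,0,0,-0.013,0,0,0,0]' && python3 -m jog '[0,0,0,0,0,0,0,0,0,0,0,0,0,0,0,0,0,0]' && python3 -c "
from h import *
plan(532,-78.8,220,78.2); c=cam('wrist','w7'); t=cam('top','t3');s=cam('side'); crop(t,(260,150,400,260),5,'t3c'); crop(s,(270,150,370,250),6,'s3')
plan(532,-78.8,220,78.2)"
```

```text
clock: 4.9
ee_pos: [522.9, 118.4, 220.5]
eef_rot: [0.103, 0.995, 0.0, 0.0]
ft_force: [0.4, -0.9, -0.5]
gripper_width: 0.204
clock: 5.4
ee_pos: [529.1, -51.9, 220.6]
eef_rot: [0.105, 0.994, -0.001, 0.001]
ft_force: [0.9, -0.0, -1.5]
gripper_width: 0.203
clock: 5.7
ee_pos: [528.9, -45.6, 220.2]
eef_rot: [0.101, 0.995, 0.0, -0.0]
ft_force: [-0.9, 0.4, -2.2]
gripper_width: 0.204
pos [528.9 -45.6 220.2] yawY 78.38 rot(rad) [ 0.0009 -0.0002  0.0032] shift after rot(mm) [ -9.8 -31.8   0.2] F [-0.9  0.4 -2.2] M [0.04 0.03 0.02] w 0.204 t 5.7 q7 1.47
pos [528.9 -46.3 220.3] yawY 78.34 rot(rad) [ 0.0004 -0.0001  0.0025] shift after rot(mm) [ -9.7 -31.2   0.3] F [ 0.6  0.1 -1.5] M [0.03 0.03 0.01] w 0.202 t 5.85 q7 1.47
```

View pics/w7.png

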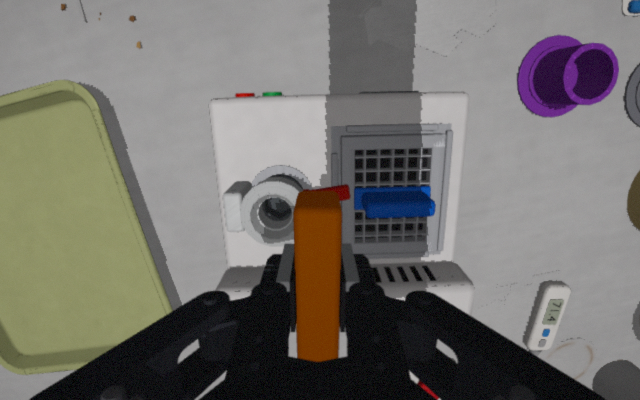

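View pics/s3.png

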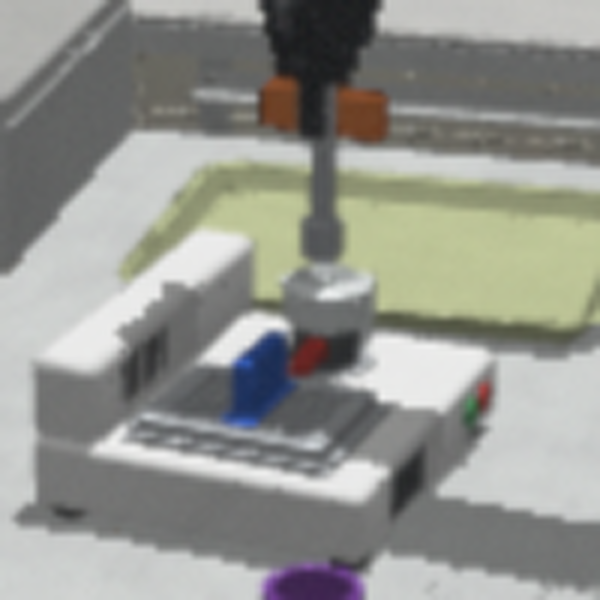

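View pics/t3c.png

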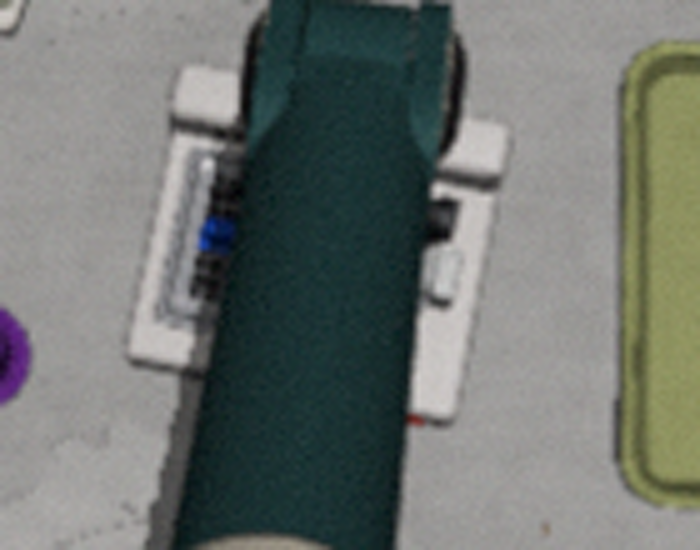

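Run:
```python
from h import *
c=cam('wrist'); crop(c,(220,150,320,260),6,'w7c'); np.save('c7.npy',c['Twc']); plan(0,0,0)
```

```text
pos [528.9 -46.6 220.2] yawY 78.31 rot(rad) [ 0.0003 -0.0001  0.    ] shift after rot(mm) [527.3 -61.4 220.2] F [-0.3 -0.  -1.4] M [ 0.02  0.02 -0.  ] w 0.199 t 5.9 q7 1.47
```

View pics/w7c.png

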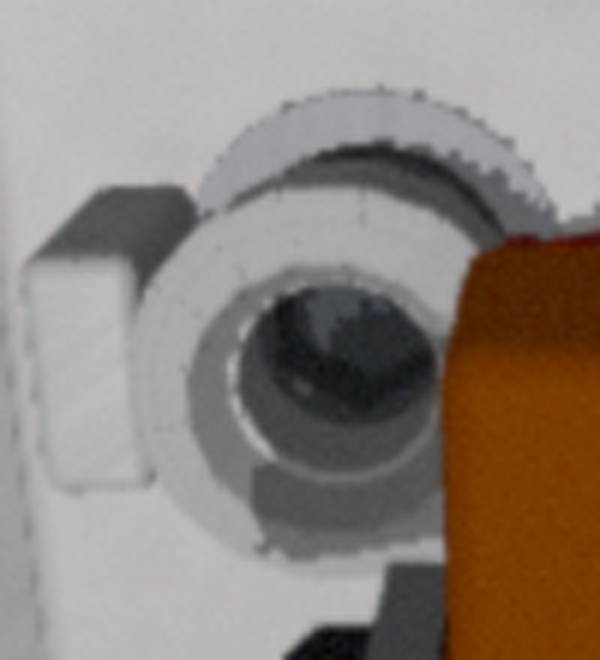

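Run:
```python
from h import *
c=cam('wrist'); c['Twc']=np.load('c7.npy')
f=lambda x,y:(220+x/6,150+y/6)
print('mouth',onz(c,[f(335,410),f(187,410),f(335,263),f(335,557)],103).round(1).tolist())
print('bore top',onz(c,[f(338,378)],95).round(1).tolist())
print('bore edges',onz(c,[f(236,385),f(338,480)],95).round(1).tolist())
```

```text
mouth [[535.8, -80.1, 103.0], [531.9, -98.9, 103.0], [516.6, -75.4, 103.0], [555.9, -85.1, 103.0]]
bore top [[534.2, -80.3, 95.0]]
bore edges [[532.4, -93.8, 95.0], [548.3, -83.8, 95.0]]
```

```bash
python3 -m jog '[0,0,0,0,0,0.149,0,0,0,0,0,0.149,0,0,0,0,0,0.149,0,0,0,0,0,0.149,0,0,0,0,0,0.149]' && python3 -m jog '[0,0,0,0,0,0.149,0,0,0,0,0,0.149,0,0,0,0,0,0,0,0,0,0,0,0]' && python3 -c "
from h import *
plan(533.7,-79.6,210,18.2); c=cam('wrist','w8')
plan(533.7,-79.6,210,18.2)"
```

```text
clock: 6.45
ee_pos: [528.9, -47.5, 220.3]
eef_rot: [0.46, 0.888, 0.0, 0.0]
ft_force: [-0.3, -0.4, -1.6]
gripper_width: 0.203
clock: 6.85
ee_pos: [528.8, -47.4, 220.3]
eef_rot: [0.583, 0.813, -0.0, -0.0]
ft_force: [-0.3, -0.1, -1.2]
gripper_width: 0.203
pos [528.8 -47.4 220.3] yawY 18.69 rot(rad) [-0.     -0.      0.0085] shift after rot(mm) [-32.1  -5.4  10.3] F [-0.3 -0.1 -1.2] M [ 0.01 -0.02 -0.02] w 0.203 t 6.85 q7 0.5
pos [528.8 -47.5 220.3] yawY 18.65 rot(rad) [ 0.     -0.0001  0.0078] shift after rot(mm) [-32.   -5.4  10.3] F [ 0.5  0.2 -1.7] M [-0.02  0.01  0.01] w 0.203 t 6.9 q7 0.5
```

View pics/w8.png

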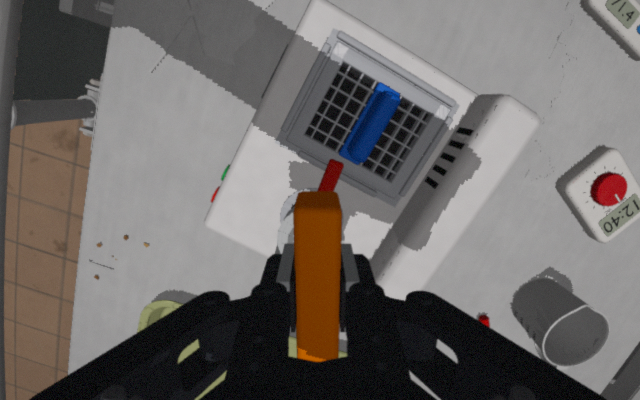

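```bash
python3 -m jog '[-0.016,-0.003,0,0,0,0.008,-0.016,-0.002,0.01,0,0,0,0,0,0,0,0,0,0,0,0,0,0,0]' && python3 -c "
from h import *
s=cam('side'); crop(s,(280,150,360,240),7,'s4'); c=cam('wrist','w9')
plan(533.7,-79.6,200,18.2)"
```

```text
clock: 7.3
ee_pos: [533.9, -80.8, 210.2]
eef_rot: [0.588, 0.809, -0.0, -0.0]
ft_force: [-0.6, 1.1, -1.6]
gripper_width: 0.199
pos [534.1 -79.6 210.5] yawY 18.02 rot(rad) [ 0.0003 -0.0003 -0.0032] shift after rot(mm) [ 0.1 -0.4 10.5] F [-0.8 -0.5 -2.1] M [ 0.04 -0.08  0.03] w 0.205 t 7.4 q7 0.57
```

View pics/s4.png

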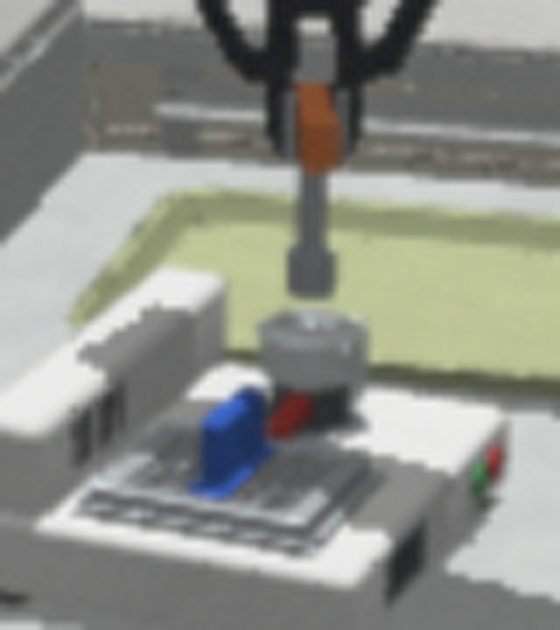

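View pics/w9.png

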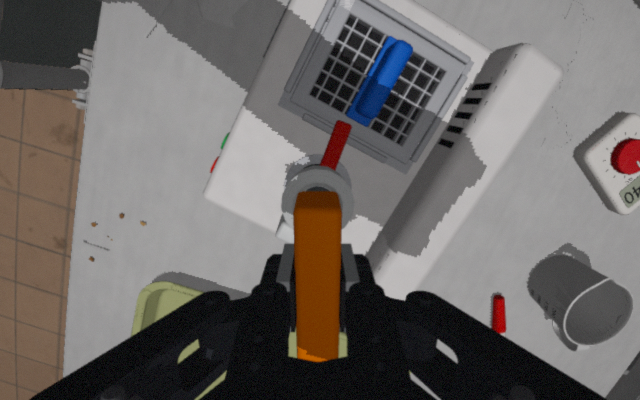

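```bash
python3 -m jog '[0,0,0.01,0,0,0,0,0,0.01,0,0,0,0,0,0,0,0,0]' && python3 -m jog '[0,0,0.005,0,0,0,0,0,0.005,0,0,0,0,0,0,0,0,0]';python3 -c "
from h import *
plan(533.7,-79.6,160,18.2)"
```

```text
clock: 7.7
ee_pos: [532.9, -79.2, 188.5]
eef_rot: [0.588, 0.809, -0.001, -0.001]
ft_force: [-0.1, -1.3, -1.9]
gripper_width: 0.199
clock: 8.0
ee_pos: [533.7, -79.9, 179.6]
eef_rot: [0.588, 0.809, -0.0, -0.0]
ft_force: [-0.4, -0.3, -2.1]
gripper_width: 0.203
pos [533.7 -79.9 179.6] yawY 17.98 rot(rad) [-0.0011 -0.0001 -0.0038] shift after rot(mm) [ 0.2  0.1 19.6] F [-0.4 -0.3 -2.1] M [-0.15 -0.   -0.02] w 0.203 t 8.0 q7 0.59
```

```bash
python3 -m jog '[0,0,0.006,0,0,0,0,0,0.006,0,0,0,0,0,0,0,0,0]' && python3 -m jog '[0,0,0.003,0,0,0,0,0,0.003,0,0,0,0,0,0,0,0,0]';python3 -c "
from h import *
plan(533.7,-79.6,160,18.2)"
```

```text
clock: 8.3
ee_pos: [533.6, -79.8, 167.4]
eef_rot: [0.588, 0.809, -0.0, -0.0]
ft_force: [-0.3, -1.9, -2.4]
gripper_width: 0.2
clock: 8.6
ee_pos: [534.1, -79.9, 162.1]
eef_rot: [0.588, 0.809, -0.0, 0.0]
ft_force: [-0.1, -0.5, -2.8]
gripper_width: 0.203
pos [534.1 -79.9 162.1] yawY 17.98 rot(rad) [ 0.0001  0.0002 -0.0038] shift after rot(mm) [ 0.4 -0.3  2.1] F [-0.1 -0.5 -2.8] M [-0.34 -0.1  -0.01] w 0.203 t 8.6 q7 0.6
```

```bash
python3 -m jog '[0,0,0.002,0,0,0,0,0,0.002,0,0,0,0,0,0,0,0,0]' && python3 -m jog '[0,0,0.002,0,0,0,0,0,0,0,0,0]';python3 -c "
from h import *
plan(533.7,-79.6,160,18.2)"
```

```text
clock: 8.9
ee_pos: [534.7, -80.2, 160.7]
eef_rot: [0.588, 0.809, 0.001, 0.0]
ft_force: [-5.6, -0.6, 17.6]
gripper_width: 0.202
clock: 9.1
ee_pos: [535.0, -80.4, 160.1]
eef_rot: [0.588, 0.809, 0.001, 0.001]
ft_force: [-7.4, -0.5, 28.3]
gripper_width: 0.202
pos [535.  -80.4 160.1] yawY 17.96 rot(rad) [ 0.0027 -0.0006 -0.0042] shift after rot(mm) [ 1.1 -1.   0.1] F [-7.4 -0.5 28.3] M [0.08 2.23 0.09] w 0.202 t 9.1 q7 0.61
```

```bash
python3 -m jog '[0,-0.001,-0.001,0,0,0,0,0,0,0,0,0]' && python3 -m jog '[0,0,0,0,0,-0.05,0,0,0,0,0,-0.05,0,0,0,0,0,-0.05,0,0,0,0,0,0]';python3 -c "
from h import *
plan(533.7,-79.6,160,18.2)"
```

```text
clock: 9.3
ee_pos: [534.5, -80.3, 160.3]
eef_rot: [0.588, 0.809, 0.002, 0.001]
ft_force: [-5.3, -0.5, 19.4]
gripper_width: 0.202
clock: 9.7
ee_pos: [534.0, -80.5, 158.9]
eef_rot: [0.525, 0.851, 0.001, 0.001]
ft_force: [-1.1, -1.1, 7.8]
gripper_width: 0.204
pos [534.  -80.5 158.9] yawY 26.66 rot(rad) [0.0023 0.001  0.1477] shift after rot(mm) [ 1.   0.  -1.1] F [-1.1 -1.1  7.8] M [-0.44  0.59  0.2 ] w 0.204 t 9.7 q7 0.74
```

```bash
python3 -m jog '[0,0,0.0015,0,0,0,0,0,0.0015,0,0,0,0,0,0,0,0,0]';python3 -c "
from h import *
plan(533.7,-79.6,160,18.2)"
```

```text
clock: 10.0
ee_pos: [534.4, -80.7, 158.1]
eef_rot: [0.525, 0.851, 0.001, 0.001]
ft_force: [-7.0, -0.1, 26.3]
gripper_width: 0.203
pos [534.4 -80.7 158.1] yawY 26.6 rot(rad) [0.0031 0.0005 0.1466] shift after rot(mm) [ 1.3 -0.3 -1.9] F [-7.  -0.1 26.3] M [-0.28  2.06  0.21] w 0.203 t 10.0 q7 0.74
```

```bash
python3 -m jog '[0,0,-0.001,0,0,-0.04,0,0,0,0,0,-0.04,0,0,0,0,0,0]';python3 -c "
from h import *
plan(533.7,-79.6,160,18.2)"
```

```text
clock: 10.3
ee_pos: [534.2, -80.8, 158.2]
eef_rot: [0.491, 0.871, 0.001, 0.001]
ft_force: [-4.8, -1.4, 19.2]
gripper_width: 0.199
pos [534.2 -80.8 158.2] yawY 31.16 rot(rad) [0.0028 0.0008 0.2263] shift after rot(mm) [ 1.3 -0.1 -1.8] F [-4.8 -1.4 19.2] M [-0.41  1.43 -0.07] w 0.199 t 10.3 q7 0.81
```

```bash
python3 -c "
from h import *
s=cam('side'); crop(s,(280,150,360,240),7,'s5'); c=cam('wrist'); crop(c,(250,100,390,380),2,'w10')
plan(533.7,-79.6,160,18.2)"
```

```text
pos [534.2 -80.8 158.2] yawY 31.12 rot(rad) [0.0028 0.0008 0.2255] shift after rot(mm) [ 1.3 -0.1 -1.8] F [-5.7 -1.  19. ] M [-0.35  1.42 -0.09] w 0.202 t 10.4 q7 0.81
```

View pics/s5.png

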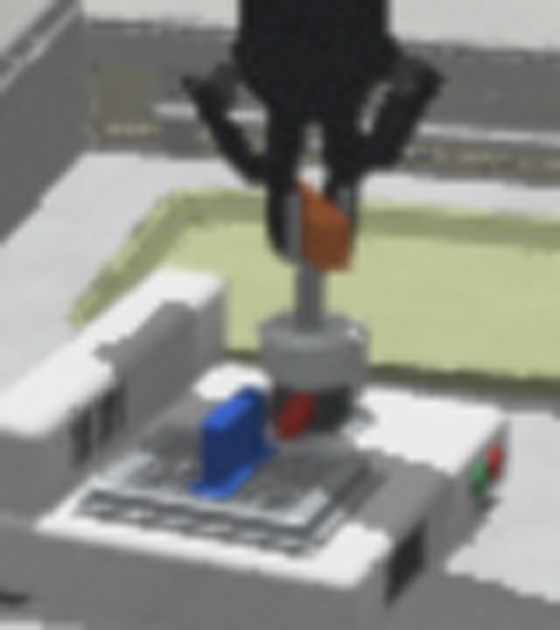

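View pics/w10.png

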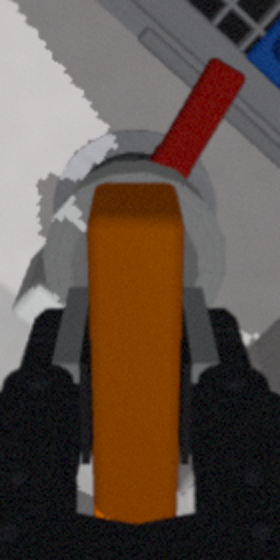

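```bash
python3 -m jog '[0.0006,-0.001,0,0,0,-0.04,0,0,0,0,0,-0.04,0,0,0,0,0,0]'; python3 -m jog '[0,0,0,0,0,-0.04,0,0,0,0,0,-0.04,0,0,0,0,0,0]';python3 -c "
from h import *
plan(533.7,-79.6,160,18.2)"
```

```text
clock: 10.7
ee_pos: [533.8, -80.8, 158.2]
eef_rot: [0.456, 0.89, 0.001, 0.002]
ft_force: [-3.0, -1.2, 17.3]
gripper_width: 0.202
clock: 11.0
ee_pos: [533.8, -80.8, 158.2]
eef_rot: [0.42, 0.908, 0.001, 0.002]
ft_force: [-3.6, -1.8, 16.3]
gripper_width: 0.203
pos [533.8 -80.8 158.2] yawY 40.33 rot(rad) [0.0041 0.0022 0.3862] shift after rot(mm) [ 1.2  0.3 -1.8] F [-3.6 -1.8 16.3] M [-0.32  0.82 -0.1 ] w 0.203 t 11.0 q7 0.95
```

```bash
python3 -m jog '[0,0,0,0,0,-0.04,0,0,0,0,0,-0.04,0,0,0,0,0,0]'; python3 -m jog '[0,0,0,0,0,-0.04,0,0,0,0,0,-0.04,0,0,0,0,0,0]';python3 -c "
from h import *
plan(533.7,-79.6,160,18.2)"
```

```text
clock: 11.3
ee_pos: [533.8, -80.8, 158.2]
eef_rot: [0.383, 0.924, 0.001, 0.002]
ft_force: [-2.7, -1.1, 16.1]
gripper_width: 0.202
clock: 11.6
ee_pos: [533.8, -80.8, 158.2]
eef_rot: [0.346, 0.938, 0.001, 0.002]
ft_force: [-3.1, -1.4, 16.3]
gripper_width: 0.197
pos [533.8 -80.8 158.2] yawY 49.5 rot(rad) [0.0039 0.0026 0.5462] shift after rot(mm) [ 1.2  0.3 -1.8] F [-3.1 -1.4 16.3] M [-0.37  0.83 -0.11] w 0.197 t 11.6 q7 1.09
```

```bash
python3 -m jog '[0,0,-0.004,0,0,0,0,0,0,0,0,0.14,0,0,0,0,0,0.14,0,0,0,0,0,0.14,0,0,0,0,0,0.14]'; python3 -m jog '[0,0,0,0,0,0.14,0,0,0,0,0,0.14,0,0,0,0,0,0.14,0,0,0,0,0,0.03,0,0,0,0,0,0]';python3 -c "
from h import *
plan(533.7,-79.6,160,-10.5)"
```

```text
clock: 12.1
ee_pos: [533.2, -80.0, 158.8]
eef_rot: [0.594, 0.805, 0.0, 0.001]
ft_force: [4.5, -1.5, -9.3]
gripper_width: 0.2
clock: 12.6
ee_pos: [533.3, -80.0, 159.6]
eef_rot: [0.756, 0.655, 0.001, 0.001]
ft_force: [5.2, -2.1, -3.3]
gripper_width: 0.2
pos [533.3 -80.  159.6] yawY -8.22 rot(rad) [0.0032 0.0003 0.0397] shift after rot(mm) [ 0.5  0.3 -0.4] F [ 5.2 -2.1 -3.3] M [-0.49 -1.48  0.03] w 0.2 t 12.6 q7 0.21
```

```bash
python3 -m jog '[0,0.0007,0.002,0,0,0.02,0,0,0.0015,0,0,0,0,0,0,0,0,0]';python3 -m jog '[0,0,0,0,0,-0.04,0,0,0,0,0,-0.04,0,0,0,0,0,0]'; python3 -c "
from h import *
plan(533.7,-79.6,160,-10.5)"
```

```text
clock: 12.9
ee_pos: [533.5, -80.2, 156.2]
eef_rot: [0.763, 0.646, 0.001, 0.001]
ft_force: [5.2, -1.3, 0.6]
gripper_width: 0.203
clock: 13.2
ee_pos: [533.5, -80.2, 156.2]
eef_rot: [0.737, 0.676, 0.001, 0.001]
ft_force: [5.3, -0.7, 0.1]
gripper_width: 0.2
pos [533.5 -80.2 156.2] yawY -4.88 rot(rad) [ 0.0022 -0.0005  0.0981] shift after rot(mm) [ 0.7  0.1 -3.8] F [ 5.3 -0.7  0.1] M [-0.25 -1.56 -0.11] w 0.2 t 13.2 q7 0.26
```

```bash
python3 -m jog '[0,0,0.002,0,0,0,0,0,0,0,0,0,0,0,0.0015,0,0,0,0,0,0,0,0,0]'; python3 -c "
from h import *
plan(533.7,-79.6,160,-10.5)"
```

```text
clock: 13.6
ee_pos: [533.7, -80.3, 153.5]
eef_rot: [0.737, 0.676, 0.001, 0.001]
ft_force: [3.0, -0.6, 8.0]
gripper_width: 0.199
pos [533.7 -80.3 153.5] yawY -4.92 rot(rad) [ 0.0025 -0.0008  0.0974] shift after rot(mm) [ 0.7 -0.1 -6.5] F [ 3.  -0.6  8. ] M [-0.17 -0.97 -0.02] w 0.199 t 13.6 q7 0.26
```

```bash
python3 -c "
from h import *
s=cam('side'); crop(s,(280,150,360,240),7,'s6'); c=cam('wrist'); crop(c,(250,100,390,380),2,'w11')
plan(533.7,-79.6,160,18.2)"
```

```text
pos [533.7 -80.3 153.5] yawY -4.92 rot(rad) [ 2.700e-03 -2.000e-04 -4.035e-01] shift after rot(mm) [ 0.7  0.2 -6.5] F [ 3.4 -0.2  7.2] M [-0.2  -0.95 -0.12] w 0.202 t 13.7 q7 0.26
```

View pics/s6.png

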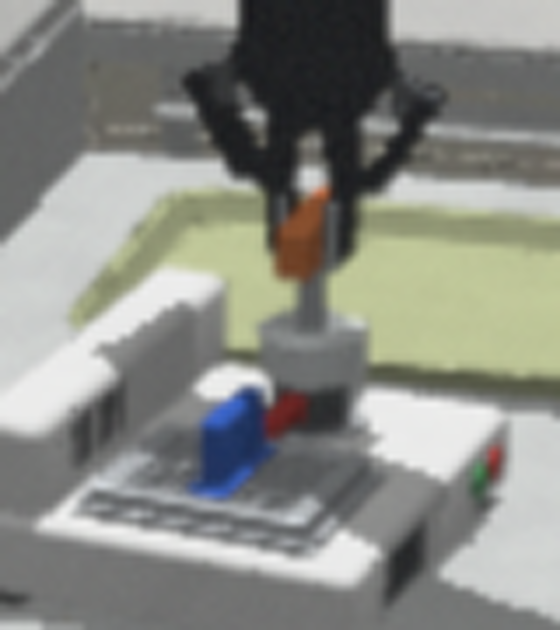

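View pics/w11.png

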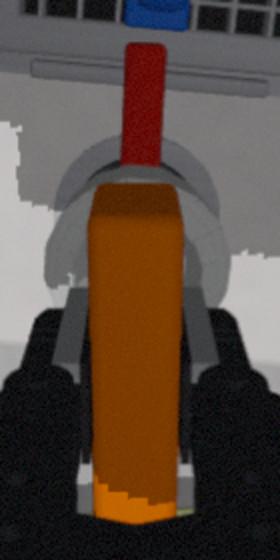

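```bash
python3 -m jog '[0,0,0.002,0,0,0,0,0,0.001,0,0,0,0,0,0,0,0,0]'; python3 -c "
from h import *
plan(533.7,-79.6,160,-10.5)"
```

```text
clock: 14.0
ee_pos: [533.8, -80.4, 151.0]
eef_rot: [0.737, 0.676, 0.001, 0.001]
ft_force: [1.9, -0.2, 12.3]
gripper_width: 0.204
pos [533.8 -80.4 151. ] yawY -4.93 rot(rad) [ 0.0027 -0.0011  0.0973] shift after rot(mm) [ 0.7 -0.3 -9. ] F [ 1.9 -0.2 12.3] M [-0.13 -0.61 -0.04] w 0.204 t 14.0 q7 0.27
```

```bash
python3 -m jog '[0,0,0.002,0,0,0,0,0,0.001,0,0,0,0,0,0,0,0,0]';  python3 -m jog '[0,0,0.002,0,0,0,0,0,0.001,0,0,0,0,0,0,0,0,0]'; python3 -c "
from h import *
plan(533.7,-79.6,160,-10.5)
s=cam('side'); crop(s,(280,150,360,240),7,'s7'); c=cam('wrist'); crop(c,(250,100,390,380),2,'w12')"
```

```text
clock: 14.3
ee_pos: [533.9, -80.4, 148.5]
eef_rot: [0.737, 0.676, 0.002, 0.001]
ft_force: [1.3, -0.5, 14.6]
gripper_width: 0.203
clock: 14.6
ee_pos: [534.0, -80.5, 145.9]
eef_rot: [0.737, 0.676, 0.002, 0.001]
ft_force: [1.3, -0.9, 19.1]
gripper_width: 0.202
pos [534.  -80.5 145.9] yawY -4.94 rot(rad) [ 0.0031 -0.0017  0.097 ] shift after rot(mm) [  0.8  -0.5 -14.1] F [ 1.3 -0.9 19.1] M [-0.07 -0.02 -0.08] w 0.202 t 14.6 q7 0.27
```

View pics/s7.png

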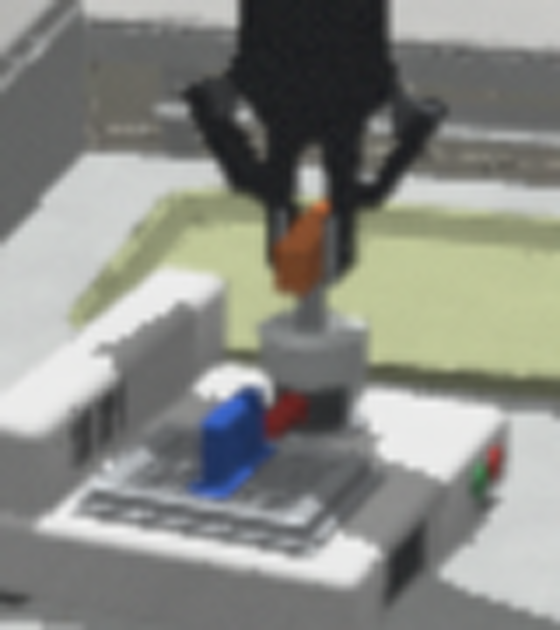

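View pics/w12.png

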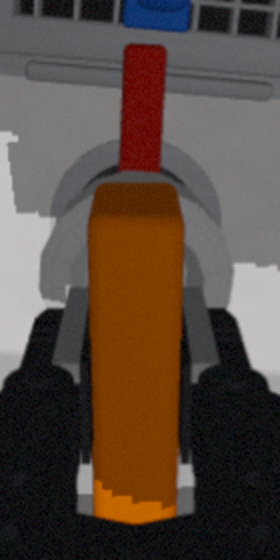

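```bash
python3 -m jog '[0,0,0.001,0,0,0,0,0,0.001,0,0,0,0,0,0,0,0,0]'; python3 -m jog '[0,0,0.001,0,0,0,0,0,0,0,0,0]'; python3 -c "
from h import *
plan(533.7,-79.6,160,-10.5)"
```

```text
clock: 15.0
ee_pos: [534.3, -80.6, 145.8]
eef_rot: [0.737, 0.676, 0.002, 0.0]
ft_force: [-5.1, -0.0, 35.7]
gripper_width: 0.202
clock: 15.2
ee_pos: [534.4, -80.7, 145.7]
eef_rot: [0.737, 0.676, 0.003, 0.0]
ft_force: [-7.3, 0.4, 43.2]
gripper_width: 0.202
pos [534.4 -80.7 145.7] yawY -4.95 rot(rad) [ 0.0037 -0.0035  0.0968] shift after rot(mm) [  1.   -0.9 -14.3] F [-7.3  0.4 43.2] M [ 0.2   2.01 -0.16] w 0.202 t 15.2 q7 0.28
```

```bash
python3 -m jog '[0,0,-0.0015,0,0,0,0,0,0,0,0,-0.06,0,0,0,0,0,-0.08,0,0,0,0,0,-0.08,0,0,0,0,0,0]'; python3 -c "
from h import *
plan(533.7,-79.6,160,-10.5)"
```

```text
clock: 15.7
ee_pos: [534.1, -80.6, 145.8]
eef_rot: [0.658, 0.753, 0.002, 0.001]
ft_force: [-3.1, -0.8, 29.9]
gripper_width: 0.198
pos [534.1 -80.6 145.8] yawY 7.78 rot(rad) [ 0.0035 -0.002   0.319 ] shift after rot(mm) [  0.9  -0.6 -14.2] F [-3.1 -0.8 29.9] M [0.05 1.02 0.09] w 0.198 t 15.7 q7 0.46
```

```bash
python3 -m jog '[0,0,-0.001,0,0,-0.08,0,0,0,0,0,-0.08,0,0,0,0,0,-0.08,0,0,0,0,0,-0.08,0,0,0,0,0,-0.08]';  python3 -m jog '[0,0,0,0,0,-0.08,0,0,0,0,0,-0.08,0,0,0,0,0,-0.08,0,0,0,0,0,0]'; python3 -c "
from h import *
plan(533.7,-79.6,160,-10.5)
s=cam('side'); crop(s,(280,150,360,240),7,'s8'); c=cam('wrist','w13')"
```

```text
clock: 16.2
ee_pos: [533.8, -80.6, 145.9]
eef_rot: [0.494, 0.869, 0.001, 0.001]
ft_force: [-1.8, -0.2, 21.8]
gripper_width: 0.204
clock: 16.6
ee_pos: [533.7, -80.7, 145.9]
eef_rot: [0.387, 0.922, 0.001, 0.001]
ft_force: [-2.2, -0.6, 23.1]
gripper_width: 0.205
pos [533.7 -80.7 145.9] yawY 44.45 rot(rad) [3.00e-03 2.00e-04 9.59e-01] shift after rot(mm) [  1.1  -0.2 -14.1] F [-2.2 -0.6 23.1] M [-0.19  0.44  0.06] w 0.205 t 16.6 q7 1.01
```

View pics/s8.png

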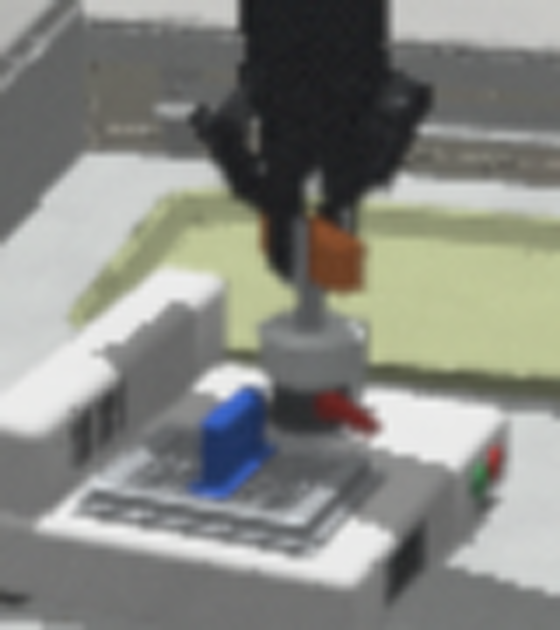

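View pics/w13.png

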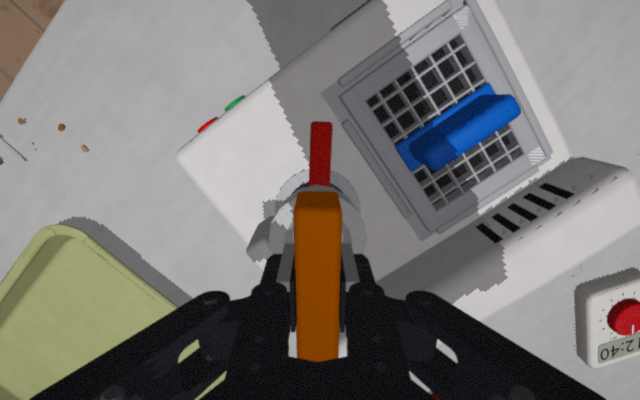

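```bash
python3 -m jog '[0,0,0,0,0,-0.07,0,0,0,0,0,-0.07,0,0,0,0,0,-0.07,0,0,0,0,0,-0.07,0,0,0,0,0,-0.06]';  python3 -m jog '[0,0,0,0,0,0,0,0,0,0,0,0]'; python3 -c "
from h import *
plan(533.7,-79.6,160,-10.5)
s=cam('side'); crop(s,(280,150,360,240),7,'s9'); c=cam('wrist','w14')"
```

```text
clock: 17.2
ee_pos: [533.6, -80.9, 145.9]
eef_rot: [0.225, 0.974, 0.0, 0.001]
ft_force: [-0.9, -1.0, 21.6]
gripper_width: 0.204
clock: 17.4
ee_pos: [533.6, -80.9, 145.9]
eef_rot: [0.226, 0.974, 0.0, 0.001]
ft_force: [-0.8, -1.4, 22.2]
gripper_width: 0.202
pos [533.6 -80.9 145.9] yawY 63.85 rot(rad) [2.5000e-03 1.2000e-03 1.2976e+00] shift after rot(mm) [  1.3  -0.2 -14.1] F [-0.8 -1.4 22.2] M [-0.27  0.51  0.01] w 0.202 t 17.4 q7 1.31
```

View pics/w14.png

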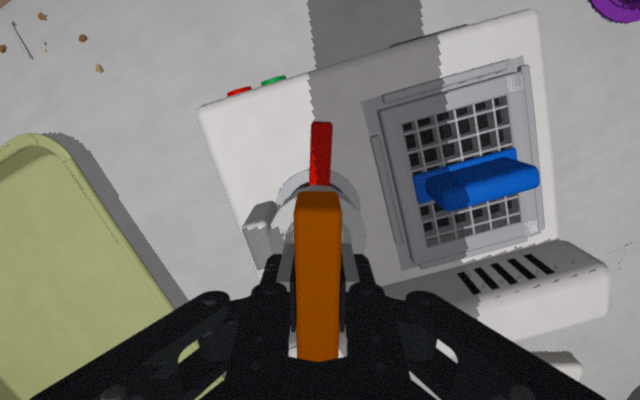

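```bash
python3 -m jog '[0,0,-0.004,0,0,0.02,0,0,-0.006,0,0,0,0,0,-0.008,0,0,0,0,0,-0.01,0,0,0,0,0,-0.01,0,0,0]';  python3 -m jog '[0,0,-0.01,0,0,0,0,0,-0.02,0,0,0,0,0,-0.02,0,0,0,0,0,0,0,0,0,0,0,0,0,0,0]'; python3 -c "
from h import *
s=cam('side'); crop(s,(280,150,360,240),7,'s10'); c=cam('wrist','w15')
plan(512,329,220,78.2)"
```

```text
clock: 18.0
ee_pos: [531.8, -80.2, 180.2]
eef_rot: [0.236, 0.972, -0.0, -0.001]
ft_force: [4.1, -0.6, -4.4]
gripper_width: 0.201
clock: 18.5
ee_pos: [531.4, -79.8, 230.3]
eef_rot: [0.236, 0.972, 0.0, -0.001]
ft_force: [0.1, 0.5, -1.6]
gripper_width: 0.203
pos [531.3 -79.9 229.5] yawY 62.69 rot(rad) [-0.0007 -0.0033 -0.2707] shift after rot(mm) [102.5 396.3   9.5] F [-0.5  0.1 -1.4] M [-0.01 -0.01  0.04] w 0.199 t 18.6 q7 1.26
```

View pics/w15.png

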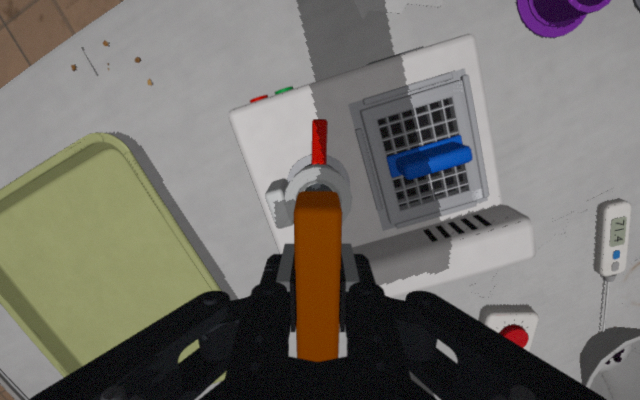

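View pics/s10.png

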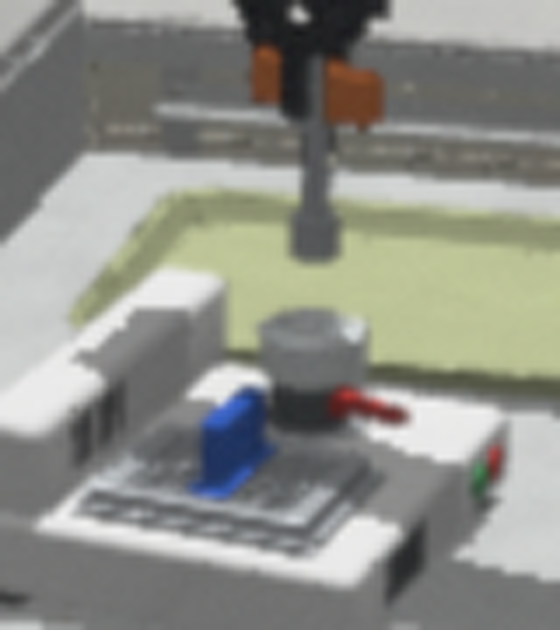

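```bash
python3 -m jog '[0,0,0,0,0,-0.135,0,0,0,0,0,-0.135,0.01,0.04,0,0,0,0,0.01,0.04,0,0,0,0,0.01,0.04,0,0,0,0]' && python3 -m jog '[0.01,0.04,0,0,0,0,0.01,0.04,0,0,0,0,0.01,0.04,0,0,0,0,0.01,0.04,0,0,0,0,0.01,0.04,0,0,0,0]' && python3 -m jog '[0.01,0.04,0,0,0,0,0.012,0.036,0,0,0,0,0,0,0,0,0,0,0,0,0,0,0,0,0,0,0,0,0,0]'; python3 -c "
from h import *
c=cam('wrist'); crop(c,(260,110,380,220),5,'w16')
plan(512,329,220,78.2)
s=cam('side'); crop(s,(270,190,350,290),6,'s11')
plan(512,329,220,78.2)"
```

```text
clock: 19.1
ee_pos: [526.7, 44.3, 229.5]
eef_rot: [0.104, 0.995, -0.0, -0.001]
ft_force: [0.1, 0.8, -1.8]
gripper_width: 0.204
clock: 19.6
ee_pos: [518.9, 250.6, 229.4]
eef_rot: [0.103, 0.995, -0.001, -0.001]
ft_force: [0.7, 0.2, -2.6]
gripper_width: 0.203
clock: 20.1
ee_pos: [514.1, 326.6, 229.7]
eef_rot: [0.104, 0.995, -0.001, -0.001]
ft_force: [0.3, 0.0, -1.8]
gripper_width: 0.199
pos [514.4 326.4 230.1] yawY 78.02 rot(rad) [-0.0019 -0.0006 -0.0031] shift after rot(mm) [ 2.9  2.  10.1] F [ 0.6  0.6 -0.6] M [-0.07  0.01 -0.01] w 0.197 t 20.15 q7 0.74
pos [514.5 326.5 230.4] yawY 78.01 rot(rad) [-0.0013 -0.0003 -0.0033] shift after rot(mm) [ 3.   1.9 10.4] F [-1.1 -0.6 -1.4] M [ 0.02 -0.01 -0.04] w 0.202 t 20.2 q7 0.74
```

View pics/w16.png

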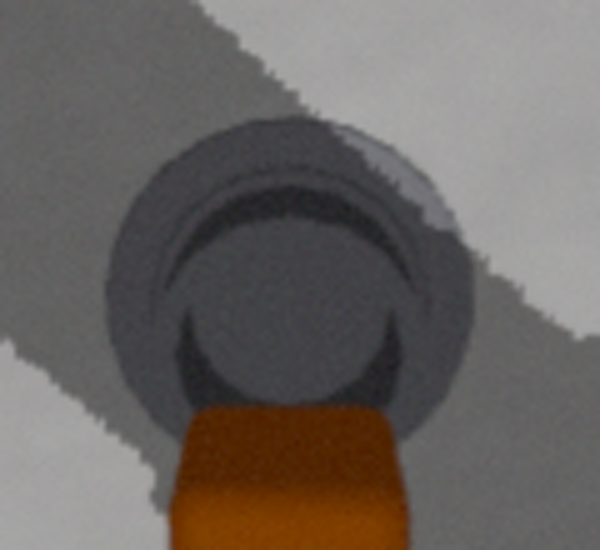

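View pics/s11.png

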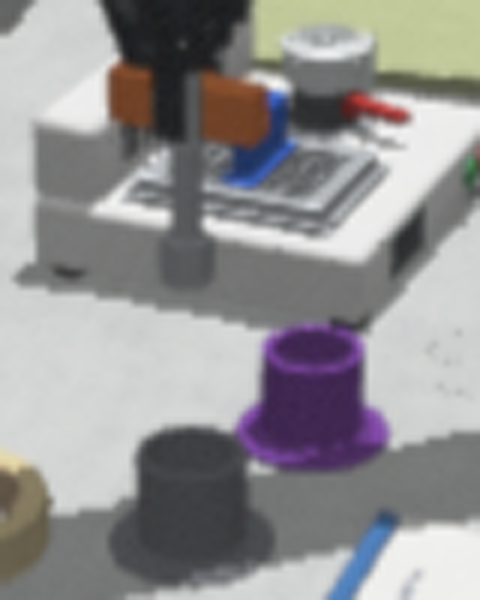

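Run:
```python
from h import *
c=cam('wrist'); g=lambda x,y:(260+x/5,110+y/5)
print('foot',onz(c,[g(290,293)],4),'floor',onz(c,[g(289,312)],6),'floor edges',onz(c,[g(289,218),g(289,406),g(106,293),g(473,293)],5).round(1).tolist())
s=cam('side'); h=lambda x,y:(270+x/6,190+y/6)
print('rim',onz(s,[h(192,455)],50),'foot',onz(s,[h(191,538)],4))
T,_=pose(); print('key tip side proj',proj(s,[T[:3,3]-[0,0,89]]), 'seen',h(187,290))
plan(512.5,329,220,78.2)
```

```text
foot [[511.59104833 328.04105599   4.        ]] floor [[515.20271245 327.05195234   6.        ]] floor edges [[495.5, 331.2, 5.0], [535.9, 322.6, 5.0], [503.1, 289.5, 5.0], [519.5, 366.5, 5.0]]
rim [[509.25491035 333.31408316  50.        ]] foot [[510.31446851 331.68500408   4.        ]]
key tip side proj [[300.57844868 235.22245857]] seen (301.1666666666667, 238.33333333333334)
pos [514.6 327.  230.8] yawY 78.03 rot(rad) [-0.0004  0.0001 -0.0029] shift after rot(mm) [ 2.4  1.5 10.8] F [-0.5 -0.7 -1.7] M [-0.02 -0.01 -0.01] w 0.206 t 20.3 q7 0.74
```

```bash
python3 -m jog '[0.002,0.001,0.02,0,0,0,0,0,0.03,0,0,0,0,0,0.025,0,0,0,0,0,0,0,0,0]' && python3 -m jog '[0,0,0.01,0,0,0,0,0,0.015,0,0,0,0,0,0,0,0,0]'; python3 -c "
from h import *
plan(512.5,329,96,78.2)"
```

```text
clock: 20.7
ee_pos: [510.5, 327.6, 152.4]
eef_rot: [0.104, 0.995, -0.002, -0.003]
ft_force: [-1.4, -0.9, -1.2]
gripper_width: 0.204
clock: 21.0
ee_pos: [511.7, 329.0, 129.4]
eef_rot: [0.103, 0.995, -0.001, -0.001]
ft_force: [-1.0, 0.1, -1.6]
gripper_width: 0.2
pos [511.7 329.  129.4] yawY 78.13 rot(rad) [-0.0018 -0.0016 -0.0011] shift after rot(mm) [-0.8  0.1 33.4] F [-1.   0.1 -1.6] M [-0.06  0.03 -0.03] w 0.2 t 21.0 q7 0.74
```

```bash
python3 -m jog '[0,0,0.015,0,0,0,0,0,0.013,0,0,0,0,0,0,0,0,0,0,0,0,0,0,0]' && python3 -m jog '[0,0,0.003,0,0,0,0,0,0.001,0,0,0,0,0,0,0,0,0]'; python3 -c "
from h import *
plan(512.5,329,96,78.2)"
```

```text
clock: 21.4
ee_pos: [512.2, 329.6, 102.2]
eef_rot: [0.103, 0.995, -0.0, -0.0]
ft_force: [-0.5, 0.1, -1.4]
gripper_width: 0.2
clock: 21.7
ee_pos: [512.4, 329.7, 98.9]
eef_rot: [0.103, 0.995, 0.0, 0.0]
ft_force: [0.1, -0.6, -1.9]
gripper_width: 0.202
pos [512.4 329.7  98.9] yawY 78.15 rot(rad) [ 0.0001  0.0002 -0.0009] shift after rot(mm) [-0.2 -0.7  2.9] F [ 0.1 -0.6 -1.9] M [-0.01 -0.01  0.01] w 0.202 t 21.7 q7 0.74
```

```bash
python3 -m jog '[0,0,0.002,0,0,0,0,0,0.001,0,0,0,0,0,0,0,0,0]'; python3 -c "
from h import *
plan(512.5,329,96,78.2)"
```

```text
clock: 22.0
ee_pos: [512.5, 329.8, 96.1]
eef_rot: [0.103, 0.995, 0.0, 0.0]
ft_force: [-0.3, -0.1, 0.5]
gripper_width: 0.197
pos [512.5 329.8  96.1] yawY 78.14 rot(rad) [ 0.0003  0.0002 -0.001 ] shift after rot(mm) [-0.1 -0.8  0.1] F [-0.3 -0.1  0.5] M [-0.1   0.08  0.01] w 0.197 t 22.0 q7 0.74
```

```bash
python3 -m jog '[0,0,0.0005,0,0,0,0,0,0,0,0,0]' && python3 -m jog '[0,0,0,0,0,0,0,0,0,0,0,0,0,0,0,0,0,0,0,0,0,0,0,0]' 0.06;  python3 -c "
from h import *
c=cam('wrist','w17')
plan(512.5,329,96,78.2)"
```

```text
clock: 22.2
ee_pos: [512.7, 329.8, 96.1]
eef_rot: [0.103, 0.995, 0.0, 0.0]
ft_force: [-0.7, -1.3, 5.0]
gripper_width: 0.198
clock: 22.6
ee_pos: [512.4, 329.7, 95.2]
eef_rot: [0.103, 0.995, -0.0, -0.0]
ft_force: [0.8, 0.3, 0.4]
gripper_width: 0.704
pos [512.4 329.7  95.2] yawY 78.15 rot(rad) [-0.0001 -0.0001 -0.0009] shift after rot(mm) [-0.3 -0.6 -0.8] F [ 1.1 -0.8 -0.4] M [-0.05 -0.05 -0.02] w 0.7 t 22.65 q7 0.74
```

View pics/w17.png

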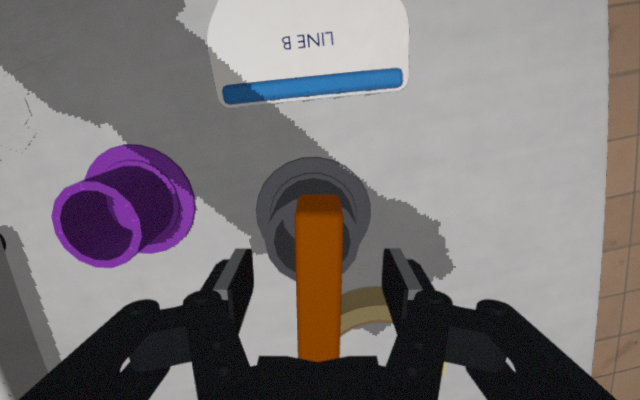

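```bash
python3 -m jog '[0,0,-0.01,0,0,0,0,0,-0.03,0,0,0,0,0,-0.04,0,0,0,0,0,-0.045,0,0,0,0,0,0,0,0,0]';  python3 -c "
from h import *
c=cam('wrist','w18'); s=cam('side'); crop(s,(270,190,350,290),6,'s12')
plan(548.5,20,220,-9.1); plan(548.5,20,220)"
```

```text
clock: 23.15
ee_pos: [515.7, 331.9, 228.0]
eef_rot: [0.103, 0.995, 0.004, 0.005]
ft_force: [0.8, 0.2, 0.5]
gripper_width: 0.698
pos [513.  330.1 222.4] yawY 78.15 rot(rad) [ 4.1000e-03 -1.0000e-04  1.5227e+00] shift after rot(mm) [-300.6   84.1    2.4] F [ 0.4 -0.1 -0.1] M [-0.04  0.05  0.01] w 0.702 t 23.25 q7 0.74
pos [513.  330.1 222.4] yawY 78.15 rot(rad) [ 0.0027  0.0025 -0.    ] shift after rot(mm) [ -98.4 -296.2    2.4] F [ 0.4 -0.1 -0.1] M [-0.04  0.05  0.01] w 0.702 t 23.25 q7 0.74
```

View pics/s12.png

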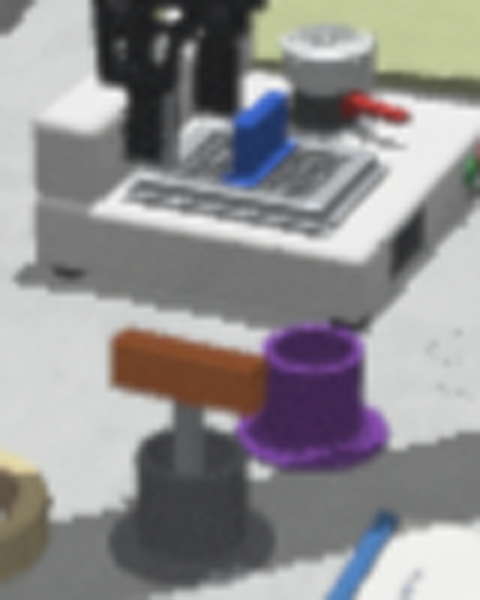

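View pics/w18.png

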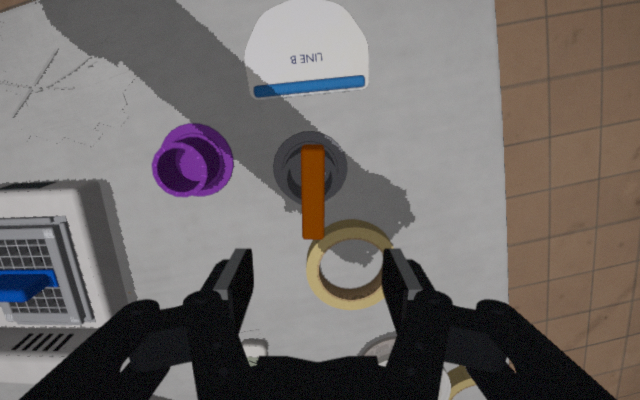

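The key stands upright in its grey cup, released. Next is the tab.

```bash
python3 -m jog '[-0.014,-0.042,0,0,0,0,-0.014,-0.042,0,0,0,0,-0.014,-0.042,0,0,0,0,-0.014,-0.042,0,0,0,0,-0.014,-0.042,0,0,0,0]' && python3 -m jog '[-0.014,-0.042,0,0,0,0,-0.014,-0.042,0,0,0,0,0,0,0,0,0,0.14,0,0,0,0,0,0.14,0,0,0,0,0,0.14]' && python3 -m jog '[0,0,0,0,0,0.14,0,0,0,0,0,0.14,0,0,0,0,0,0.14,0,0,0,0,0,0.14,0,0,0,0,0,0.14]' && python3 -m jog '[0,0,0,0,0,0.14,0,0,0,0,0,0.14,0,0,0,0,0,0.12,0,0,0,0,0,0,0,0,0,0,0,0]';  python3 -c "
from h import *
c=cam('wrist','w19')
plan(548.5,20,220,-9.1)"
```

```text
clock: 23.75
ee_pos: [536.8, 107.8, 219.0]
eef_rot: [0.103, 0.995, -0.0, -0.001]
ft_force: [1.1, -0.8, -0.3]
gripper_width: 0.702
clock: 24.25
ee_pos: [547.0, 21.0, 218.9]
eef_rot: [0.312, 0.95, -0.001, -0.001]
ft_force: [-0.7, 0.5, -0.1]
gripper_width: 0.706
clock: 24.75
ee_pos: [546.9, 21.7, 218.9]
eef_rot: [0.618, 0.786, -0.001, -0.001]
ft_force: [0.3, -0.5, -0.8]
gripper_width: 0.702
clock: 25.25
ee_pos: [547.3, 21.9, 219.5]
eef_rot: [0.759, 0.651, -0.001, -0.0]
ft_force: [1.6, -0.6, -0.8]
gripper_width: 0.702
pos [547.5  21.9 219.7] yawY -8.79 rot(rad) [-0.0012  0.0005  0.0054] shift after rot(mm) [-1.7  1.3 -0.3] F [-0.4  0.3 -0.4] M [-0.01  0.   -0.  ] w 0.702 t 25.3 q7 -0.1
```

View pics/w19.png

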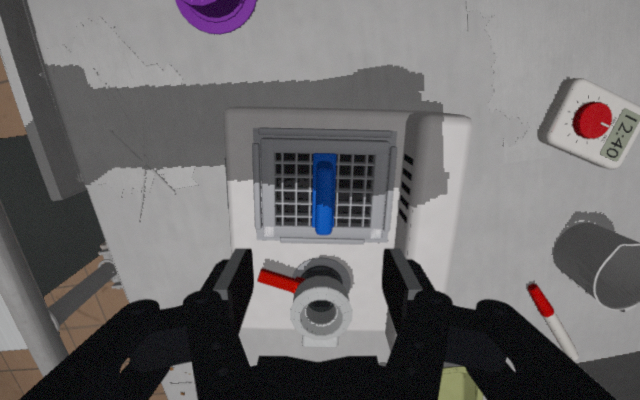

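Run:
```python
from h import *
c=cam('wrist'); m,k=comps(c,(100,130,50),(125,255,255),roi=(280,130,360,250),amin=50); print(k); crop(c,(290,140,360,250),6,'w19c')
T,_=pose()
P=onz(c,[(315,233),(333,233),(324,197)],98); print(P.round(1))
for p in P: print(totool(T,p))
```

```text
[([311, 153, 26, 82, 1817], [322.97, 191.83])]
[[540.3  -5.5  98. ]
 [554.5  -7.7  98. ]
 [551.8  23.1  98. ]]
[-28.1  -2.9 121.9]
[-28.1  11.5 121.8]
[  1.9   4.1 121.8]
```

View pics/w19c.png

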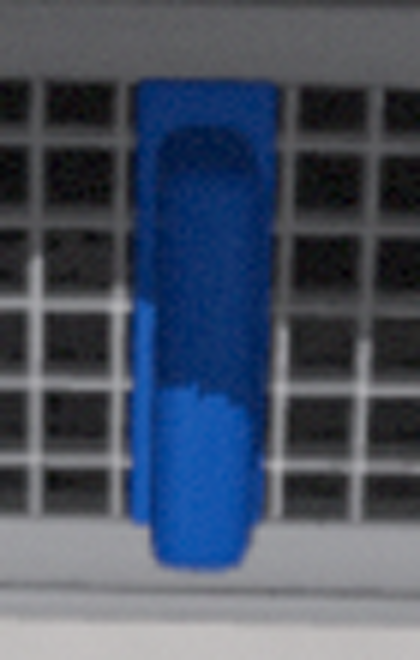

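```bash
python3 -m jog '[-0.001,0.004,0.03,0,0,0,0,0,0.04,0,0,0,0,0,0.03,0,0,0,0,0,0.015,0,0,0,0,0,0,0,0,0]' && python3 -m jog '[0,0,0,0,0,0]'; python3 -c "
from h import *
c=cam('wrist','w20')
plan(550,20,88,-9.1)"
```

```text
clock: 25.85
ee_pos: [550.4, 20.0, 103.5]
eef_rot: [0.76, 0.65, -0.002, -0.001]
ft_force: [-0.1, 0.4, 0.7]
gripper_width: 0.704
clock: 25.95
ee_pos: [552.4, 20.1, 106.1]
eef_rot: [0.76, 0.65, 0.0, 0.0]
ft_force: [-0.1, -0.2, 0.2]
gripper_width: 0.699
pos [552.8  20.2 106.7] yawY -8.93 rot(rad) [ 0.0023 -0.0007  0.0029] shift after rot(mm) [-0.6 -2.8 18.7] F [0.2 0.4 1.4] M [ 0.03 -0.01  0.02] w 0.701 t 26.0 q7 -0.02
```

View pics/w20.png

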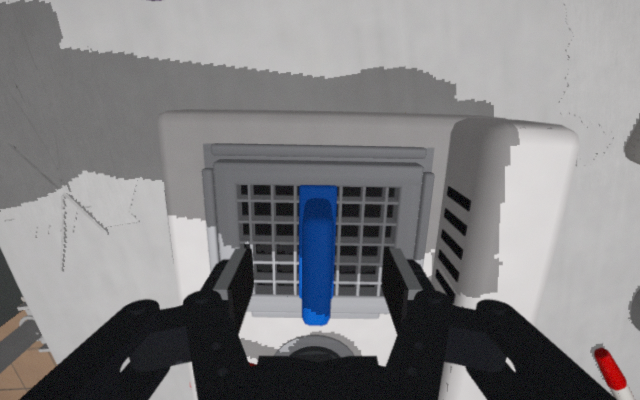

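```bash
python3 -m jog '[0,0,0.01,0,0,0,0,0,0.006,0,0,0,0,0,0,0,0,0,0,0,0,0,0,0]' && python3 -m jog '[0,0,0,0,0,0,0,0,0,0,0,0,0,0,0,0,0,0,0,0,0,0,0,0,0,0,0,0,0,0]' 0.005 60; python3 -c "
from h import *
c=cam('wrist','w21')
plan(550,20,88,-9.1)"
```

```text
clock: 26.4
ee_pos: [551.7, 20.3, 89.3]
eef_rot: [0.76, 0.65, -0.0, -0.0]
ft_force: [1.2, -0.3, -0.4]
gripper_width: 0.697
clock: 26.9
ee_pos: [552.0, 20.2, 89.6]
eef_rot: [0.76, 0.65, 0.0, 0.0]
ft_force: [-1.0, 0.0, 2.5]
gripper_width: 0.153
pos [552.   20.2  89.6] yawY -8.95 rot(rad) [ 0.0006 -0.0002  0.0027] shift after rot(mm) [-0.5 -1.9  1.6] F [-0.7 -0.4  3.3] M [-0.03  0.13 -0.01] w 0.151 t 26.95 q7 -0.01
```

View pics/w21.png

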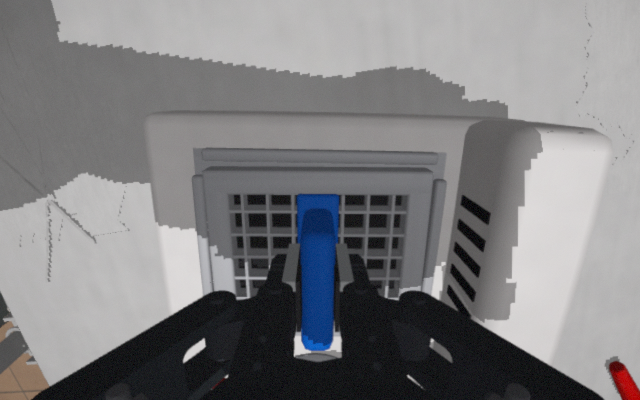

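Gripped at 13 mm, which fits the 14 mm tab. Lifting slowly and watching the force.

```bash
python3 -m jog '[0,0,-0.005,0,0,0,0,0,-0.007,0,0,0,0,0,-0.01,0,0,0]' && python3 -m jog '[0,0,-0.02,0,0,0,0,0,-0.025,0,0,0,0,0,-0.025,0,0,0,0,0,0,0,0,0]'; python3 -c "
from h import *
s=cam('side'); crop(s,(250,130,390,250),5,'s13'); plan(547,-371,175,-9.1); c=cam('wrist','w22')"
```

```text
clock: 27.25
ee_pos: [551.2, 20.2, 111.4]
eef_rot: [0.76, 0.65, -0.001, -0.0]
ft_force: [0.1, -0.4, -2.1]
gripper_width: 0.152
clock: 27.65
ee_pos: [554.0, 20.2, 185.1]
eef_rot: [0.76, 0.65, 0.003, 0.002]
ft_force: [1.2, -0.2, -2.0]
gripper_width: 0.152
pos [552.8  20.4 183.2] yawY -8.94 rot(rad) [ 0.0038 -0.0015  0.0029] shift after rot(mm) [-387.3   56.2    8.2] F [ 0.3  0.4 -2.9] M [-0.    0.03  0.02] w 0.153 t 27.7 q7 -0.07
```

View pics/s13.png

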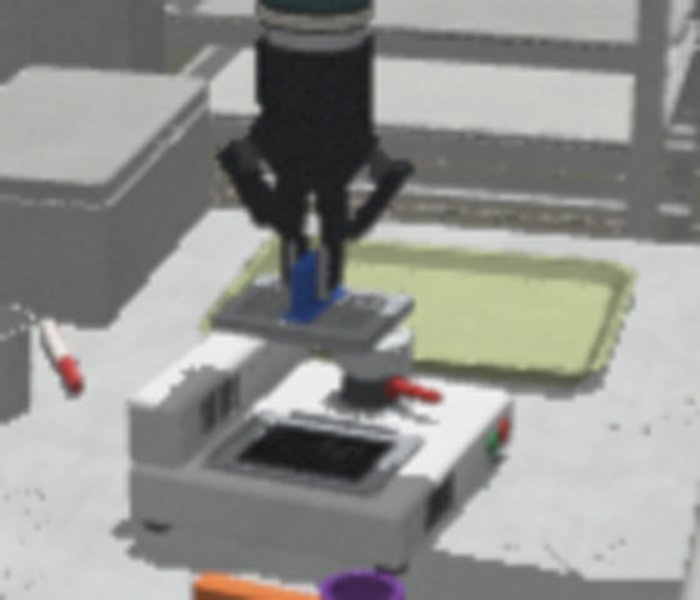

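View pics/w22.png

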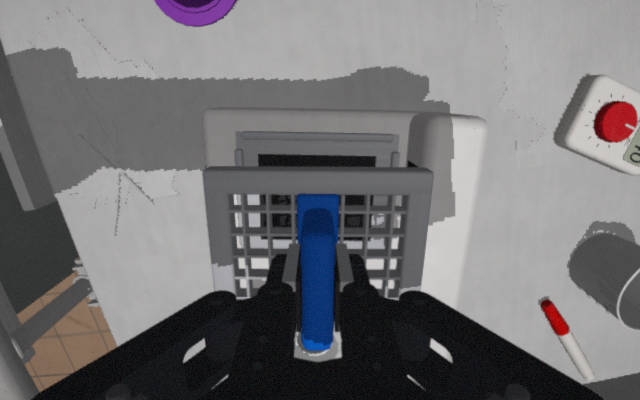

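```bash
python3 -m jog '[-0.039,0.006,0,0,0,0,-0.039,0.006,0,0,0,0,-0.039,0.006,0,0,0,0,-0.039,0.006,0,0,0,0,-0.039,0.006,0,0,0,0]' && python3 -m jog '[-0.039,0.006,0,0,0,0,-0.039,0.006,0,0,0,0,-0.039,0.005,0,0,0,0,-0.039,0.005,0,0,0,0,-0.036,0.005,0,0,0,0]' && python3 -m jog '[0,0,0,0,0,0,0,0,0,0,0,0,0,0,0,0,0,0]'; python3 -c "
from h import *
s=cam('side'); crop(s,(250,110,410,230),5,'s14'); plan(547,-371,45,-9.1); t=cam('top'); crop(t,(300,130,480,270),4,'t4')"
```

```text
clock: 28.25
ee_pos: [549.9, -178.2, 179.7]
eef_rot: [0.76, 0.65, -0.001, -0.001]
ft_force: [1.0, -0.2, -1.8]
gripper_width: 0.15
clock: 28.75
ee_pos: [546.6, -372.3, 179.3]
eef_rot: [0.76, 0.65, -0.001, -0.001]
ft_force: [0.6, 0.1, -2.1]
gripper_width: 0.154
clock: 29.05
ee_pos: [547.7, -369.2, 179.8]
eef_rot: [0.76, 0.65, 0.0, -0.001]
ft_force: [0.4, 0.6, -2.1]
gripper_width: 0.152
pos [ 548.1 -369.   180.2] yawY -8.83 rot(rad) [-0.0015 -0.0017  0.0047] shift after rot(mm) [ -2.2  -0.8 135.2] F [-0.   0.4 -1.9] M [-0.01 -0.02 -0.  ] w 0.155 t 29.1 q7 0.62
```

View pics/s14.png

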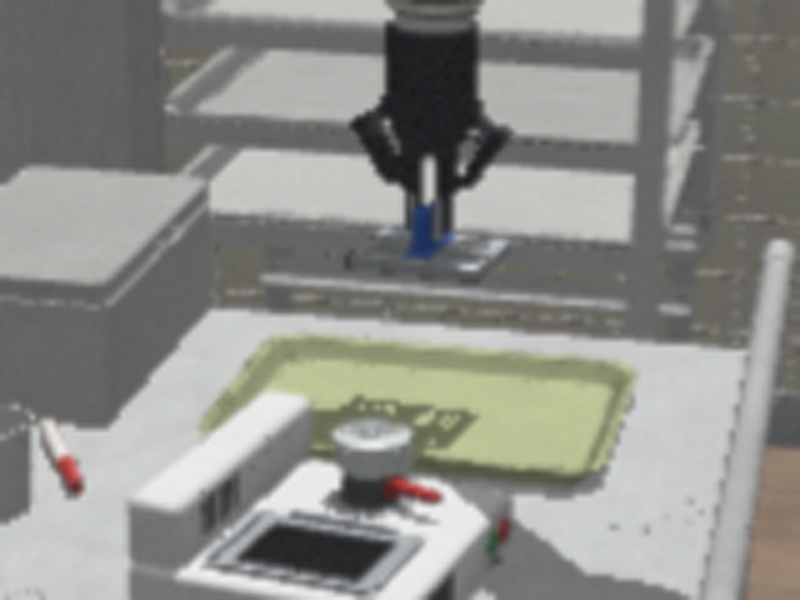

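View pics/t4.png

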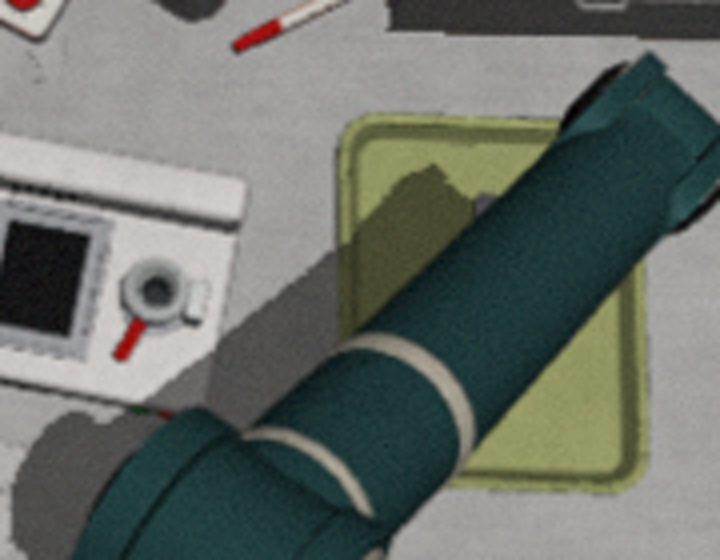

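```bash
python3 -m jog '[-0.002,-0.001,0.03,0,0,0,0,0,0.04,0,0,0,0,0,0.03,0,0,0,0,0,0.015,0,0,0,0,0,0,0,0,0]' && python3 -m jog '[0,0,0.01,0,0,0,0,0,0.004,0,0,0,0,0,0,0,0,0,0,0,0,0,0,0]'; python3 -c "
from h import *
plan(547,-371,42.6,-9.1)"
```

```text
clock: 29.65
ee_pos: [545.8, -371.0, 64.1]
eef_rot: [0.76, 0.65, -0.001, -0.002]
ft_force: [0.3, -0.2, -0.8]
gripper_width: 0.153
clock: 30.05
ee_pos: [547.0, -373.0, 53.1]
eef_rot: [0.76, 0.65, 0.0, 0.001]
ft_force: [0.7, -0.6, -1.5]
gripper_width: 0.153
pos [ 547.  -373.    53.1] yawY -8.94 rot(rad) [0.0013 0.0004 0.0028] shift after rot(mm) [ 2.  -0.3 10.5] F [ 0.7 -0.6 -1.5] M [-0.02  0.04  0.02] w 0.153 t 30.05 q7 0.69
```

```bash
python3 -m jog '[0,0,0.005,0,0,0,0,0,0.003,0,0,0,0,0,0,0,0,0,0,0,0,0,0,0]' && python3 -m jog '[0,0,0.001,0,0,0,0,0,0.001,0,0,0,0,0,0,0,0,0]'; python3 -c "
from h import *
plan(547,-371,42.6,-9.1)"
```

```text
clock: 30.45
ee_pos: [546.5, -372.7, 44.2]
eef_rot: [0.76, 0.65, -0.0, -0.0]
ft_force: [-0.8, -0.7, -1.7]
gripper_width: 0.152
clock: 30.75
ee_pos: [546.7, -372.9, 42.5]
eef_rot: [0.76, 0.65, 0.0, 0.0]
ft_force: [-1.0, 0.0, -0.4]
gripper_width: 0.152
pos [ 546.7 -372.9   42.5] yawY -8.95 rot(rad) [0.0003 0.0001 0.0027] shift after rot(mm) [ 1.9  0.  -0.1] F [-1.   0.  -0.4] M [ 0.09  0.08 -0.03] w 0.152 t 30.75 q7 0.69
```

```bash
python3 -m jog '[0,0,0.001,0,0,0,0,0,0,0,0,0]' && python3 -m jog '[0,0,0,0,0,0,0,0,0,0,0,0,0,0,0,0,0,0,0,0,0,0,0,0]' 0.05;  python3 -m jog '[0,0,-0.01,0,0,0,0,0,-0.03,0,0,0,0,0,-0.04,0,0,0,0,0,-0.04,0,0,0,0,0,-0.04,0,0,0]'; python3 -m jog '[0,0,0,0,0,0,0,0,0,0,0,0,0,0,0,0,0,0]'; python3 -c "
from h import *
plan(547,-371,42.6,-9.1)
c=cam('wrist','w25');s=cam('side'); crop(s,(230,150,390,290),5,'s15')"
```

```text
clock: 30.95
ee_pos: [546.6, -372.9, 42.5]
eef_rot: [0.76, 0.65, 0.0, 0.0]
ft_force: [-2.7, 2.1, 6.3]
gripper_width: 0.15
clock: 31.35
ee_pos: [546.6, -372.8, 41.2]
eef_rot: [0.76, 0.65, -0.0, 0.0]
ft_force: [0.2, -0.2, 0.1]
gripper_width: 0.584
clock: 31.85
ee_pos: [546.4, -372.8, 203.6]
eef_rot: [0.76, 0.65, 0.0, 0.0]
ft_force: [0.5, 0.3, 0.2]
gripper_width: 0.585
clock: 32.15
ee_pos: [546.1, -372.1, 200.5]
eef_rot: [0.76, 0.65, -0.0, -0.001]
ft_force: [-0.0, 0.1, -0.1]
gripper_width: 0.582
pos [ 546.1 -372.1  200.5] yawY -8.94 rot(rad) [-0.0014 -0.0009  0.0029] shift after rot(mm) [  1.2   0.7 157.9] F [-0.   0.1 -0.1] M [-0.   -0.02  0.03] w 0.582 t 32.15 q7 0.62
```

View pics/w25.png

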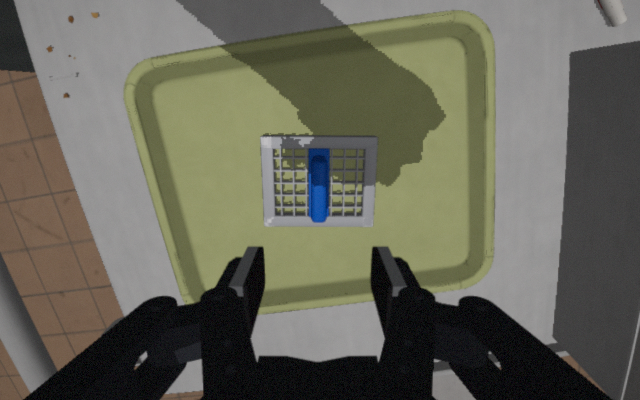

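View pics/s15.png

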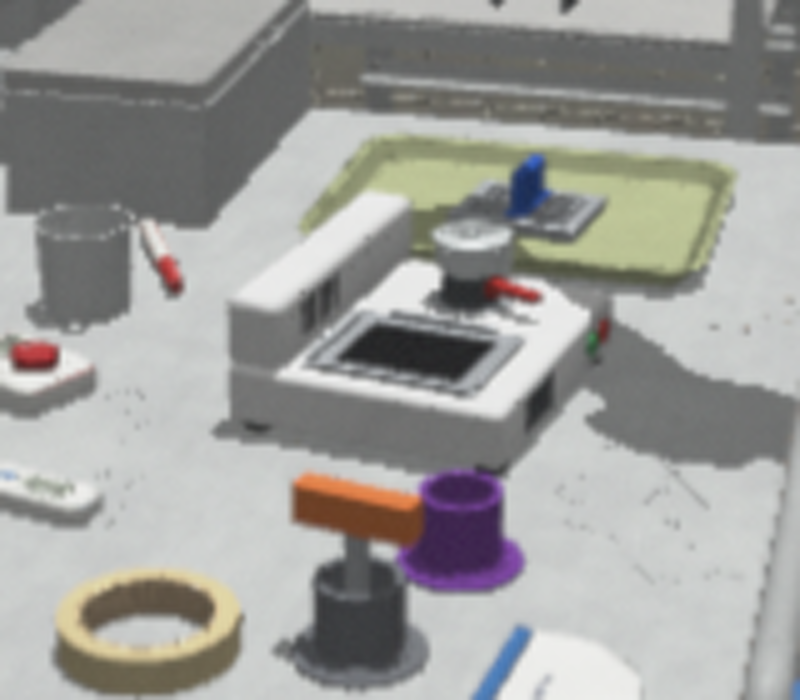

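Run:
```python
from h import *
t=cam('top','t5'); m,k=comps(t,(0,150,80),(4,255,255),roi=(315,195,350,230),amin=4); print(k)
ys,xs=np.nonzero(m); i=ys.argmax(); p=onz(t,[(xs[i],ys[i])],72)[0]; d=p[:2]-[533.3,-80]; print(p,np.linalg.norm(d),'clamp deg',np.degrees(np.arctan2(d[1],d[0]))-81)
print(bot.close_job())
```

```text
[([329, 210, 7, 10, 30], [332.0, 214.5])]
[482.47012872 -46.49290432  72.        ] 60.88022072425551 clamp deg 65.60709411335202
the job is handed in; nothing more can be done
None
```

The job is done and handed in at about 32 s of the 72 s allowed; `close_job` gives no verdict, so the checks below are mine.

**What I did**
- I took the hexagon key from its grey cup and fitted it down the collar. A first search from 18° to 49° counter-clockwise did not seat it. Going back clockwise past the start, it dropped in near -5°.
- I turned the clamp about 69° counter-clockwise, stood the key back in its cup, then lifted the grid by its tab and laid it in the green tray.

**What the last checks showed**
- **Key in the socket:** it stopped 15 mm below the rim, where the full depth is 16 mm. The height readings during the search did not all agree: the first contact read 2 mm higher than the later standing height.
- **Clamp finger:** about 66° (1.15 rad) measured from the top camera, at a radius of 61 mm against the stated 62 mm. An earlier reading with the wrist camera gave about 72°. Both are above the 1.0 rad needed.
- **Key in its cup:** it stands upright and released.
- **Grid in the tray:** it lies flat near the centre of the tray, tab up, and the gripper is open and clear of it.
- **Bystanders:** the tape roll, scraper and purple cup look unmoved in the pictures. I did not measure their positions at the end.

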